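# Pin a brass tag into the engraving fixture

## Task

Load the brass tag for engraving: lay it flat in the nest on top of the ball vise, between the low dark stops, with its eyelet over the hole in the block. Then take the steel pin with the red knob from the rack and push it down through the eyelet into the block until the knob rests on the tag. Leave the gravers in the rack and the other things on the bench where they are.

Things in the scene. Friction and masses are not known exactly. Their poses are not given: they have to be found in the camera images.
- tag: Brass tag to be engraved: a flat plate 84 (x) x 36 (y) x 5 (z) mm, about 0.11 kg, with a round eyelet 12 mm across near one end. It starts flat on a 4 mm green mat. Origin: centre of its underside; x along its length towards the eyelet end, z up.
- tag_eyelet (a point): Centre of the tag's eyelet at the underside of the tag, 30 mm from the tag's origin along the tag's +x; same axes as the tag.
- fixture: Fixed ball vise (128 mm across) topped by an aluminium block 124 (x) x 74 (y) x 30 mm, its flat top 105 mm above the origin. Eight dark stops on it, 5 mm high, two at each corner, frame a nest of 89 (x) x 41 (y) mm centred on the axis; its long sides are open for fingers over the middle 58 mm. One vertical hole towards +x. Origin: centre of the foot; x along the block, z up.
- nest_hole (a point): Centre of the mouth of the hole in the block, on the block's flat top, 30 mm from the fixture's axis along +x; the hole is 10 mm across and 30 mm deep. Same axes as the fixture. The tag's eyelet belongs here (tag x along fixture x).
- pin: Locating pin, 0.04 kg: an upright red plastic knob, a cylinder 22 mm across and 36 mm tall, over a steel shank 8 mm across and 28 mm long whose last 6 mm taper to 5 mm. It starts standing in one of the three holes of the rack. Origin: on the axis at the knob's flat underside, where the shank begins; z up along the axis.
- pin_tip (a point): Lower end of the pin's shank, 28 mm below the pin's origin.
- rack: Dark wooden tool rack 60 (x) x 170 (y) x 40 (z) mm, fixed, with three vertical holes 11 mm across, 50 mm apart in a row along its y (at y = -50, 0, 50 mm). Origin: centre of its underside. The pin and two gravers stand in the holes in any order.
- graver_pale: Graver with a pale wooden mushroom handle: mushroom handle up to 30 mm across and 38 mm tall, on a 7 mm blade that stands in a rack hole; bystander. Origin on the axis where the handle meets the rack's top; z up.
- graver_black: Graver with a black mushroom handle: mushroom handle up to 30 mm across and 38 mm tall, on a 7 mm blade that stands in a rack hole; bystander. Origin on the axis where the handle meets the rack's top; z up.
- amber_bottle: Amber glass bottle, 48 mm across, 95 mm tall; bystander. Origin: centre of its underside.
- tin: Flat steel tin, 64 mm across, 28 mm tall; bystander. Origin: centre of its underside.
- hammer: Hammer, 220 mm long, lying on the bench; bystander. Origin near the middle of its underside, handle towards its -x.
- loose_graver: Graver lying on the bench, 130 mm long, pale wooden handle towards its -x, 28 mm across; bystander. Origin on the underside near the ferrule.
Mind the look-alikes: they are no part of the job. Several things look just like the tag: the one meant starts farthest to the robot's right. Several things have the shape of the pin; the one meant has the colours described above.

How it is judged:
By the outcome, as a careful person would: the job done as asked, in the order asked, and still so for the second after the job is handed in, with the robot touching nothing.
It also fails if it takes over 54 s, if anything falls off the work surface, if the arm or the gripper's body presses on something with over 40 N, if the wrist force passes 120 N, or if a joint passes its speed limit or range.

## Robot

A 6-joint arm with a two-finger parallel gripper is mounted at the origin on the work surface. World frame = base frame: x ahead of the robot, y to its left, z up, the work surface at z = 0. Lengths are in mm, angles in rad, forces in N, time in s.
With the tool pointing down it reaches from about 325 to 900 mm from the base axis. Payload 6.1 kg.
Tool frame: the origin (TCP) lies midway between the tips of the shut fingers; the grasp point (between the pads) lies 19 mm behind it; z points along the fingers, y is the line along which they close (so a half turn about z gives the same grasp; the last joint's range is limited). The gripper opens to 85 mm and grips with 20 to 120 N. Pads are 22 mm wide; open, the fingers measure 114 mm over their backs; the gripper's body (76 mm by 85 mm) begins 54 mm behind the grasp point. The pads swing forward as they close: fully open they stand 13 mm farther back than shut.
Start: joints at [-1.345, 0.22, 1.526, -0, 1.395, -0.126], TCP at [215.36, -586.716, 210] pointing down, gripper open.
Joint ranges: [-2.98, 2.98], [-0.91, 2.08], [0.09, 2.57], [-1.24, 4.39], [0.2, 2.65], [-2.68, 2.68]. Speed limits (rad/s): [2.57, 2.57, 3.01, 3.14, 3.14, 3.14].

## Interface

Orientations are given as a unit quaternion [w, x, y, z].
In Python, from cell import robot gives the robot as it stands.
- The arm moves only by the tool jog_arm, never from a script. Its argument "series" is a list of rows, each a list of 7 numbers: the shift along the tool's x, y, z normalised to -1 to 1, where 1 is 0.15 m, then the turn, a rotation vector about the tool's x, y, z normalised to -1 to 1, where 1 is pi rad, then the finger opening in mm, from 0 to 85.4. In form: [[dx, dy, dz, ax, ay, az, grip], ...]. A call has 1 to 5 rows; each row is the pose to reach, as a shift and turn from the pose commanded when the call began, along the tool's axes at that moment, turning the shorter way round; what a row does not reach only later rows make up. A row lasts 1/10 s, in which the tool goes at most 50 mm and 8.59 degrees, less where a joint would pass 70% of its speed; a pose out of reach is approached as far as the arm can. A call with a number of a shift or a turn outside -1 to 1 is refused whole. A call with a gripper value outside its range is refused whole. The fingers move at their own pace and stop on an object; "newtons" is the grip in N (left out, the last holds). Time passes only in rows, so rows that repeat a pose let the fingers close. It gives the time, the measured TCP pose, the force, the opening and the grip force at its end, in the units of the state.
- robot.get_state(): the state, without advancing time (a new reading comes with each control period).
- robot.get_image(name): name is "scene" or "top" or "wrist"; returns a dict with "frame" (400x640x3 uint8, red, green, blue), "z_map" (400x640 float32, mm along the optical axis (not along the pixel's ray), 0 where there is no reading), "fx", "fy", "cx", "cy" (pixels), "k1" (the pictures are not rectified: a ray, as slopes to the right and down, at radius r is drawn at 1 + k1 r^2 times it, then the intrinsics apply), "world_from_camera" (4x4, takes a point from camera to world coordinates); the wrist camera has in their place "T_tool_cam" (4x4, takes a point from camera to tool coordinates, whose origin is the TCP and whose axes are the flange's). Camera axes: x right, y down, z forward; pixel columns grow to the right and rows downward; lengths in mm; the calibration is good to about 2 mm. A picture is of the moment at which its call begins: read the wrist's pose just before it.
- robot.job_done(): hands the job in; it is judged then, once.
The state is a dict: "time": time; "qpos": joint angles; "joint_velocities": joint speeds; "joint_efforts": joint torques, N m; "tcp_pos": TCP position; "eef_rot": TCP orientation; "contact_force": force on the tool from outside, world axes, zero at the start; "wrist_torque": the same for the moment, N m; "grip_width": finger opening in mm; "finger_force": force on a finger pad.
Only numpy, scipy, OpenCV 4.12 (cv2) and the standard library are available. Lean on these libraries where they do the work, as an engineer would, in place of code of your own. Each camera call takes 0.05 s, during which the arm holds its last target. There are 200 camera calls.

## Working session

There is one attempt and no reset: what is moved stays moved. The work goes in short steps, Python scripts to look and compute and a tool call to move; the robot and the scene stay as the last step left them, time stands still between calls to the robot, and variables do not carry over. Pictures are saved under pics/ and viewed, at most 10 in all, crops included, and the job is handed in when it is done.

Besides the shell and the picture viewer there is one more tool, called after ">>>" as a command line: name --pt "numbers of a row" for each row, then --argument value for the rest. jog_arm: Moves the arm, as the interface text tells. Its arguments: {"type":"object","properties":{"series":{"type":"array","items":{"type":"array","items":{"type":"number"}}},"newtons":{"type":"number"}},"required":["series"]}

```bash
mkdir -p pics; ls
cat > h.py <<'E'
import numpy as np, cv2, pickle
from cell import robot
def grab(n):
    s=robot.get_state(); d=robot.get_image(n); d['state']=s
    pickle.dump(d,open(f'pics/{n}.pkl','wb'))
    cv2.imwrite(f'pics/{n}.png',d['frame'][:,:,::-1]); return d
def load(n): return pickle.load(open(f'pics/{n}.pkl','rb'))
def R(q):
    from scipy.spatial.transform import Rotation as Q
    return Q.from_quat([q[1],q[2],q[3],q[0]]).as_matrix()
def wfc(d):
    if 'world_from_camera' in d: return np.array(d['world_from_camera'])
    T=np.eye(4); T[:3,:3]=R(d['state']['eef_rot']); T[:3,3]=d['state']['tcp_pos']; return T@np.array(d['T_tool_cam'])
def rays(d):
    v,u=np.mgrid[0:400,0:640].astype(float)
    return ray(d,u,v)
def ray(d,u,v):
    a=(np.asarray(u,float)-d['cx'])/d['fx']; b=(np.asarray(v,float)-d['cy'])/d['fy']; x,y=a,b
    for _ in range(20):
        f=1+d['k1']*(x*x+y*y); x,y=a/f,b/f
    return x,y
def cloud(d):
    x,y=rays(d); z=d['z_map']; P=np.stack([x*z,y*z,z,np.ones_like(z)],-1)
    return (P@wfc(d).T)[...,:3]
def onplane(d,u,v,h):
    x,y=ray(d,u,v); T=wfc(d); r=T[:3,:3]@np.array([x,y,1.]); o=T[:3,3]
    return o+r*(h-o[2])/r[2]
E
python3 - <<'E'
from h import *
for n in('scene','top'):
    d=grab(n); print(n,d['fx'],d['k1'],wfc(d).round(2).tolist())
a=cv2.imread('pics/top.png'); cv2.imwrite('pics/top2.png',cv2.resize(a,(800,500),interpolation=cv2.INTER_CUBIC))
print(robot.get_state())
E
```

```text
pics
scene 517.3705279528845 -0.03648432648090508 [[-0.57, 0.46, -0.68, 1411.21], [0.82, 0.31, -0.48, 617.61], [-0.02, -0.83, -0.56, 752.63], [0.0, 0.0, 0.0, 1.0]]
top 424.62733498091706 0.008520616698334932 [[-0.01, -0.98, 0.18, 362.36], [-1.0, 0.0, -0.02, 25.17], [0.02, -0.18, -0.98, 1234.01], [0.0, 0.0, 0.0, 1.0]]
{'time': 0.1, 'qpos': array([-1.34510707e+00,  2.21167343e-01,  1.52747363e+00,  5.47398581e-06,
        1.39472644e+00, -1.26109149e-01]), 'joint_velocities': array([ 0.00017098, -0.00209386, -0.00316137, -0.00074167, -0.00060985,
        0.00018209]), 'joint_efforts': array([-2.61534888e-04, -4.98245215e+01, -3.90549695e+01, -4.83552703e-04,
        5.67711584e-03,  8.75472068e-06]), 'tcp_pos': array([ 215.2286561 , -586.1543639 ,  209.00845771]), 'eef_rot': array([-8.86410761e-04,  9.84569279e-01,  1.74992993e-01, -4.14733514e-05]), 'contact_force': array([-0.27683442,  0.47697284,  0.46776864]), 'wrist_torque': array([ 0.03989081, -0.0134143 ,  0.03857756]), 'finger_force': 0.0, 'grip_width': 85.62274930947835}
```

View pics/top2.png

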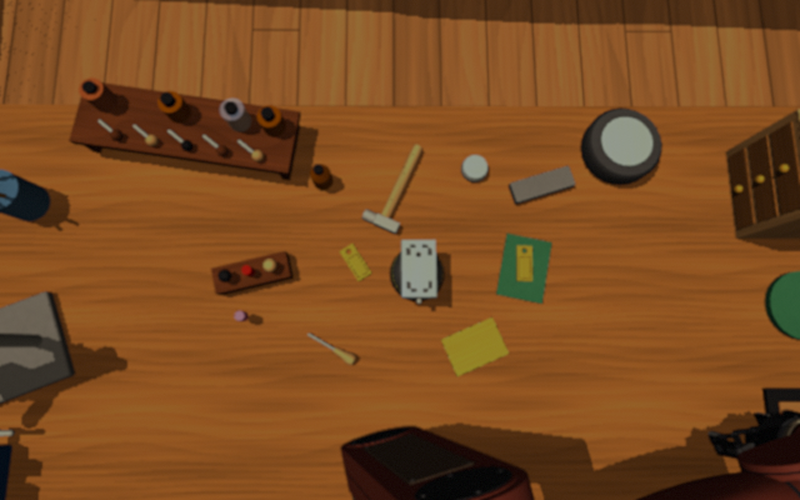

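View pics/scene.png

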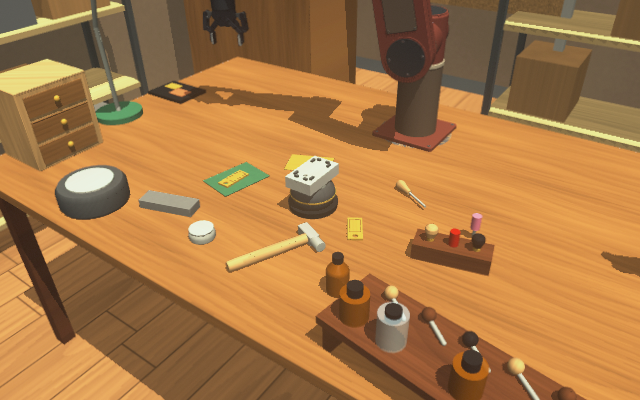

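The top view at 800x500 shows the target tag on the green mat (525,263), with a dark eyelet spot near its upper end. The fixture block is at (418,268), the rack at (252,272) with the red knob in the middle hole (247,270), and a decoy tag at (355,262). I'll zoom in on these.

Run:
```python
from h import *
d=load('top'); f=d['frame'][:,:,::-1]
c1=cv2.resize(f[180:250,310:445],(800,415),interpolation=cv2.INTER_CUBIC)  # fixture+tag
cv2.imwrite('pics/c1.png',cv2.convertScaleAbs(c1,alpha=1.6))
P=cloud(d); hsv=cv2.cvtColor(d['frame'],cv2.COLOR_RGB2HSV)
box=np.zeros((400,640),bool)
def rect(m,name):
    p=P[m]; r=cv2.minAreaRect(p[:,:2].astype(np.float32)); print(name,m.sum(),'med z',np.median(p[:,2]).round(1),'rect',r)
def win(u0,v0,u1,v1):
    b=np.zeros((400,640),bool); b[v0:v1,u0:u1]=1; return b
rect(win(310,180,360,250)&(abs(P[...,2]-105)<8),'block')
rect(win(310,180,360,250)&(P[...,2]>90),'block>90')
w=win(390,180,450,250)
g=(hsv[...,0]>40)&(hsv[...,0]<90)&(hsv[...,1]>60)
y=(hsv[...,0]>18)&(hsv[...,0]<35)&(hsv[...,1]>120)&w
rect(y&win(405,185,432,235),'tag'); rect(g&w,'mat')
rect(win(165,195,240,240)&(abs(P[...,2]-40)<5),'rack')
red=win(165,195,240,240)&((hsv[...,0]<5)|(hsv[...,0]>174))&(hsv[...,1]>200)&(hsv[...,2]>90)
p=P[red];print('red',red.sum(),np.median(p,0),p[p[:,2]>70].mean(0))
s=load('scene');Ps=cloud(s);print('scene black thing',Ps[92,175],Ps[98,180])
print('scene eyelets tag',Ps[178,233],'knob',Ps[234,455])
```

```text
block 1230 med z 107.0 rect ((522.7630004882812, -29.04863739013672), (132.4753875732422, 73.69696044921875), 0.5300641059875488)
block>90 1283 med z 107.0 rect ((474.9384460449219, -24.942909240722656), (82.76335144042969, 232.14625549316406), 85.62429809570312)
tag 381 med z 10.6 rect ((466.8828430175781, -165.6695098876953), (116.45767211914062, 419.3114013671875), 44.23066711425781)
mat 1356 med z 5.8 rect ((452.13348388671875, -188.2498321533203), (164.27984619140625, 432.9521484375), 43.59189987182617)
rack 963 med z 41.8 rect ((530.0098876953125, 346.91180419921875), (60.81098175048828, 169.9058074951172), 13.323080062866211)
red 47 [528.50580226 346.65260685  77.74068653] [529.19452703 346.71882309  77.75811495]
scene black thing [ 216.97669261 -889.14021147   13.24738683] [ 246.75697946 -829.00301014   13.14190782]
scene eyelets tag [ 556.69821725 -277.90194403   12.61297265] knob [536.32478267 349.84527544  75.26886704]
```

View pics/c1.png

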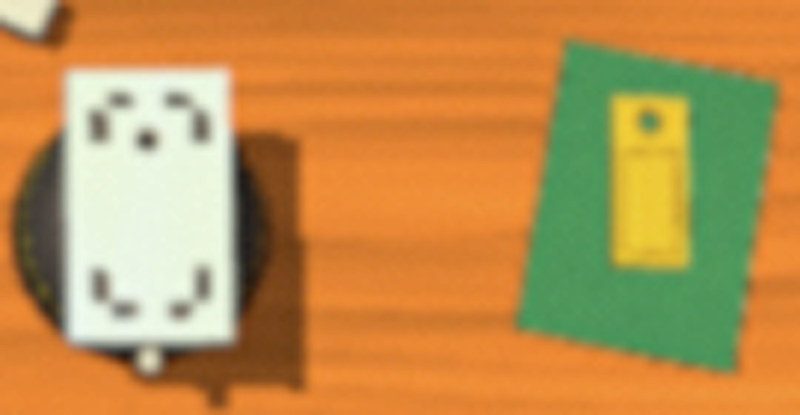

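The crop shows the tag with corners (612,95),(690,98),(688,268),(612,268) and eyelet at (650,122). The block hole is at (147,138), with block corners (65,68),(230,68),(236,345),(70,345). Both eyelet ends point +x.

```bash
cat >> h.py <<'E'
from scipy.spatial.transform import Rotation as Q
def jog(pos,yaw,st=None):
    """normalised shift/turn from current pose to TCP pos, tool down, tool x at world yaw"""
    s=st or robot.get_state(); A=R(s['eef_rot']); B=Q.from_euler('z',yaw).as_matrix()@np.diag([1,-1,-1.])
    rv=Q.from_matrix(A.T@B).as_rotvec()
    print('now',s['time'],s['tcp_pos'].round(1),'jog',(A.T@(np.array(pos)-s['tcp_pos'])/150).round(4),(rv/np.pi).round(4))
E
python3 - <<'E'
from h import *
d=load('top'); k=135/800
def pt(u,v,h): return onplane(d,310+u*k-.4,180+v*k-.4,h)[:2]
T=[pt(u,v,9) for u,v in((612,95),(690,98),(688,268),(612,268))]; e=pt(650,122,9)
B=[pt(u,v,105) for u,v in((65,68),(230,68),(236,345),(70,345))]; h=pt(147,138,105)
for n,C,q in(('tag',T,e),('blk',B,h)):
    C=np.array(C); ax=(C[0]+C[1]-C[2]-C[3])/2; print(n,C.mean(0),q,ax,np.arctan2(ax[1],ax[0]))
c=np.mean(T,0); jog([c[0]-30,c[1],190],0.0)
E
```

```text
tag [ 552.89210364 -281.59330112] [ 582.8914254  -282.74432315] [85.77448454 -4.5044844 ] -0.052467238179451495
blk [527.86953925 -29.36135583] [558.76792878 -28.21037784] [126.87908683   1.10539156] 0.008711944750874352
now 0.1 [ 215.2 -586.2  209. ] jog [ 2.6251 -1.1991  0.1294] [-0.0006  0.      0.112 ]
```

>>> jog_arm --pt "1 -0.46 0.05 0 0 0 85" --pt "1 -0.46 0.05 0 0 0 85" --pt "1 -0.46 0.05 0 0 0 85" --pt "1 -0.46 0.05 0 0 0 85" --newtons 40

```text
time: 0.5
tcp_pos: [335.0, -466.6, 201.7]
eef_rot: [-0.001, 0.984, 0.177, 0.0]
contact_force: [-1.5, -0.6, 0.2]
grip_width: 85.1
finger_force: 0.0
```

>>> jog_arm --pt "1 -0.46 0.05 0 0 0 85" --pt "1 -0.46 0.05 0 0 0 85" --pt "1 -0.46 0.05 0 0 0 85" --pt "1 -0.46 0.05 0 0 0 85"

```text
time: 0.9
tcp_pos: [451.7, -350.6, 194.4]
eef_rot: [-0.001, 0.984, 0.177, 0.0]
contact_force: [-1.1, -0.2, -0.3]
grip_width: 84.9
finger_force: 0.0
```

>>> jog_arm --pt "0.62 -0.28 0.03 0 0 0.12 85" --pt "0.62 -0.28 0.03 0 0 0.12 85" --pt "0.62 -0.28 0.03 0 0 0.12 85" --pt "0.62 -0.28 0.03 0 0 0.12 85" --pt "0.62 -0.28 0.03 0 0 0.12 85"

```text
time: 1.4
tcp_pos: [521.6, -283.1, 190.2]
eef_rot: [0.0, 1.0, -0.011, -0.0]
contact_force: [0.3, -0.2, 0.1]
grip_width: 85.4
finger_force: 0.0
```

Run:
```python
from h import *
d=grab('wrist'); print(d['state']['time'],d['state']['tcp_pos'],d['state']['eef_rot'],d['state']['joint_velocities'],np.array(d['T_tool_cam']).round(2).tolist(),d['fx'])
cv2.imwrite('pics/w1.png',cv2.resize(d['frame'][:,:,::-1],(800,500)))
```

```text
1.4 [ 521.64380193 -283.13087744  190.18617332] [ 1.65046577e-04  9.99936292e-01 -1.12764569e-02 -4.74726710e-04] [-1.86046000e-02 -8.88716014e-03  2.52239712e-03  1.08346201e-03
  3.34376352e-05  2.97867591e-03] [[-0.0, -0.95, -0.32, 81.58], [1.0, -0.0, 0.0, -1.41], [-0.0, -0.32, 0.95, -163.78], [0.0, 0.0, 0.0, 1.0]] 325.0626062754285
```

View pics/w1.png

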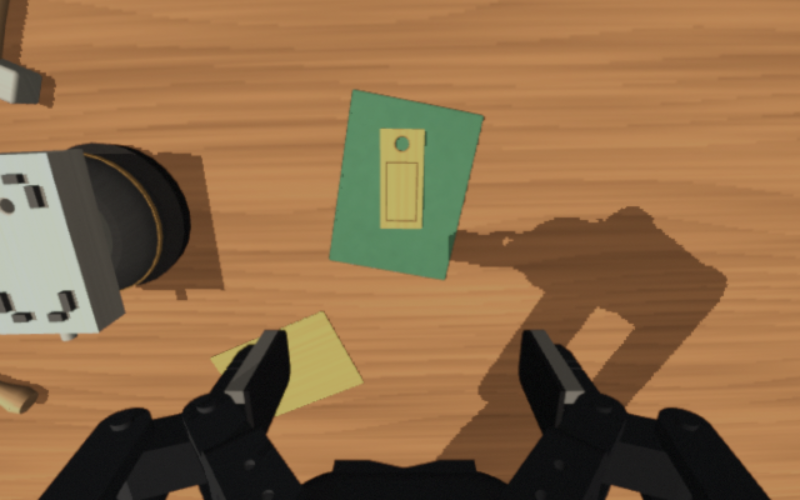

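The wrist view (800 wide) shows the tag with corners about (380,129),(425,129),(423,229),(380,229) and eyelet at (402,144). I'll refine this with a colour mask.

```bash
cat >> h.py <<'E'
def maskrect(d,m,h):
    c=max(cv2.findContours(m.astype(np.uint8),cv2.RETR_EXTERNAL,cv2.CHAIN_APPROX_NONE)[0],key=cv2.contourArea)[:,0]
    return cv2.minAreaRect(np.float32([onplane(d,u,v,h)[:2] for u,v in c]))
E
python3 - <<'E'
from h import *
d=load('wrist'); hsv=cv2.cvtColor(d['frame'],cv2.COLOR_RGB2HSV)
m=(hsv[...,0]>15)&(hsv[...,0]<35)&(hsv[...,1]>60); w=np.zeros_like(m); w[95:190,295:350]=1
print(maskrect(d,m&w,9))
for u,v in((380,129),(425,129),(423,229),(380,229),(402,143.7)): print(onplane(d,u*.8-.4,v*.8-.4,9))
P=cloud(d); print(np.median(P[150:170,315:330,2]))
E
```

```text
((550.6477661132812, -280.5008239746094), (36.359066009521484, 83.95849609375), 87.62177276611328)
[ 592.92297552 -263.65360371    9.        ]
[ 592.06777388 -300.30732909    9.        ]
[ 507.65296221 -297.91905979    9.        ]
[ 508.54014332 -260.11599383    9.        ]
[ 580.85635759 -281.28129404    9.        ]
9.127396196023653
```

Run:
```python
from h import *
jog([550.6,-280.7,40],-0.04)
```

```text
now 1.45 [ 521.4 -283.5  190.3] jog [ 0.1947 -0.0234  1.0019] [0.0001 0.0002 0.0052]
```

>>> jog_arm --pt "0.195 -0.022 0.4 0 0 0.005 50" --pt "0.195 -0.022 0.8 0 0 0.005 50" --pt "0.195 -0.022 1.0 0 0 0.005 50" --pt "0.195 -0.022 1.0 0 0 0.005 50" --pt "0.195 -0.022 1.0 0 0 0.005 50"

```text
time: 1.95
tcp_pos: [549.7, -280.1, 39.4]
eef_rot: [-0.001, 1.0, -0.021, -0.002]
contact_force: [-0.8, 0.1, -0.0]
grip_width: 49.7
finger_force: 0.0
```

Run:
```python
from h import *
jog([550.6,-280.7,4.5],-0.04)
```

```text
now 1.95 [ 549.7 -280.1   39.4] jog [0.0067 0.0039 0.2325] [-0.0006  0.0011 -0.0005]
```

>>> jog_arm --pt "0.006 0.004 0.12 0 0 0 48" --pt "0.006 0.004 0.2 0 0 0 45" --pt "0.006 0.004 0.215 0 0 0 45" --pt "0.006 0.004 0.232 0 0 0 44" --pt "0.006 0.004 0.232 0 0 0 44"

```text
time: 2.45
tcp_pos: [552.9, -280.8, 6.8]
eef_rot: [0.0, 1.0, -0.02, 0.001]
contact_force: [-0.3, -0.1, -0.3]
grip_width: 44.0
finger_force: 0.0
```

>>> jog_arm --pt "0 0 0 0 0 0 30" --pt "0 0 0 0 0 0 30" --pt "0 0 0 0 0 0 30" --pt "0 0 0 0 0 0 30" --pt "0 0 0 0 0 0 30"

```text
time: 2.95
tcp_pos: [552.5, -280.4, 5.8]
eef_rot: [0.0, 1.0, -0.02, 0.0]
contact_force: [-0.0, -0.3, -0.8]
grip_width: 29.7
finger_force: 0.0
```

>>> jog_arm --pt "0 0 0 0 0 0 30" --pt "0 0 -0.2 0 0 0 30" --pt "0 0 -0.5 0 0 0 30" --pt "0 0 -0.8 0 0 0 30" --pt "0 0 -1 0 0 0 30"

```text
time: 3.45
tcp_pos: [553.6, -281.1, 159.6]
eef_rot: [0.001, 1.0, -0.02, 0.002]
contact_force: [1.0, -0.6, -0.1]
grip_width: 30.4
finger_force: 0.0
```

Run:
```python
from h import *
jog([482,-29,225],0.01)
```

```text
now 3.45 [ 553.6 -281.1  159.6] jog [-0.5441 -1.6591 -0.4417] [ 0.0007 -0.0011 -0.0162]
```

The fingers closed above the tag because the tips sit farther back at this opening. I'll reopen and go down until I feel the mat.

>>> jog_arm --pt "-0.015 0 0.4 0 0 0 46" --pt "-0.015 0 0.8 0 0 0 46" --pt "-0.015 0 0.99 0 0 0 46" --pt "-0.015 0 1.0 0 0 0 46" --pt "-0.015 0 1.0 0 0 0 46"

```text
time: 3.95
tcp_pos: [549.5, -279.8, 5.2]
eef_rot: [-0.001, 1.0, -0.02, -0.001]
contact_force: [0.3, -1.0, 0.4]
grip_width: 45.9
finger_force: 0.0
```

>>> jog_arm --pt "0 0 0.01 0 0 0 44" --pt "0 0 0.015 0 0 0 44" --pt "0 0 0.02 0 0 0 44" --pt "0 0 0.02 0 0 0 44"

```text
time: 4.35
tcp_pos: [551.1, -280.9, 4.2]
eef_rot: [0.001, 1.0, -0.02, 0.001]
contact_force: [-1.3, 0.0, -0.7]
grip_width: 44.0
finger_force: 0.0
```

>>> jog_arm --pt "0 0 0.007 0 0 0 44" --pt "0 0 0.01 0 0 0 44" --pt "0 0 0.01 0 0 0 44"

```text
time: 4.65
tcp_pos: [550.1, -280.2, 1.0]
eef_rot: [-0.0, 1.0, -0.02, -0.0]
contact_force: [-0.3, 0.2, -0.3]
grip_width: 43.8
finger_force: 0.0
```

>>> jog_arm --pt "0 0 0.007 0 0 0 44" --pt "0 0 0.007 0 0 0 44"

```text
time: 4.85
tcp_pos: [550.0, -280.2, -0.1]
eef_rot: [-0.0, 1.0, -0.02, -0.0]
contact_force: [-0.2, 0.6, -0.5]
grip_width: 44.5
finger_force: 0.0
```

>>> jog_arm --pt "0 0 0.007 0 0 0 44" --pt "0 0 0.007 0 0 0 44"

```text
time: 5.05
tcp_pos: [550.1, -280.2, -1.1]
eef_rot: [-0.0, 1.0, -0.02, -0.0]
contact_force: [0.7, -0.3, 0.4]
grip_width: 44.0
finger_force: 0.0
```

>>> jog_arm --pt "0 0 0 0 0 0 38" --pt "0 0 0 0 0 0 32" --pt "0 0 0 0 0 0 32" --pt "0 0 0 0 0 0 32"

```text
time: 5.45
tcp_pos: [550.2, -280.3, -0.9]
eef_rot: [0.0, 1.0, -0.02, 0.0]
contact_force: [0.1, 0.3, 0.6]
grip_width: 32.1
finger_force: 0.0
```

Run:
```python
from h import *
d=grab('wrist')
cv2.imwrite('pics/w2.png',d['frame'][:,:,::-1])
P=cloud(d)
print(d['state']['tcp_pos'])
```

```text
[ 550.24544371 -280.32823816   -0.86169418]
```

View pics/w2.png

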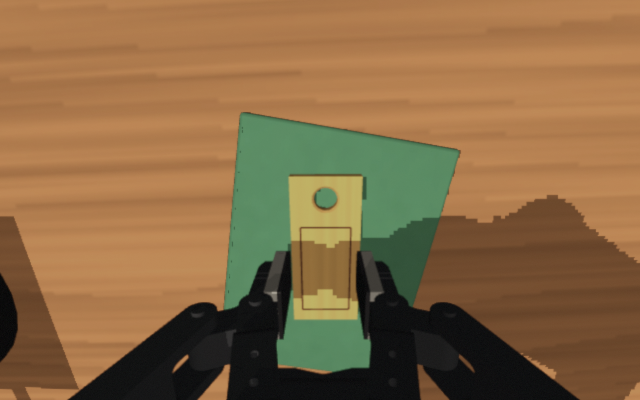

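The wrist view shows the fingers straddling the tag (pads at x≈280 and 370, rows 255–300), apparently hovering above it. I'll check fingertip heights from depth.

Run:
```python
from h import *
d=load('wrist'); P=cloud(d)
for v in range(250,325,10):
    print(v,[tuple(P[v,u].round(0).astype(int)) for u in (272,278,284,288,300,320,362,366,374)])
# lowest points that are not tag: dark pixels
g=d['frame'].max(2)
m=np.zeros_like(g,bool); m[240:345,265:292]=1; m&=(P[...,2]>12)
i=np.argsort(P[...,2][m])[:12]; print(P[m][i].round(1).tolist())
```

```text
250 [(np.int64(551), np.int64(-251), np.int64(4)), (np.int64(551), np.int64(-254), np.int64(3)), (np.int64(552), np.int64(-258), np.int64(5)), (np.int64(551), np.int64(-260), np.int64(4)), (np.int64(553), np.int64(-267), np.int64(9)), (np.int64(553), np.int64(-277), np.int64(9)), (np.int64(549), np.int64(-300), np.int64(4)), (np.int64(549), np.int64(-302), np.int64(4)), (np.int64(549), np.int64(-307), np.int64(4))]
260 [(np.int64(545), np.int64(-250), np.int64(3)), (np.int64(561), np.int64(-259), np.int64(34)), (np.int64(561), np.int64(-262), np.int64(33)), (np.int64(561), np.int64(-264), np.int64(33)), (np.int64(547), np.int64(-266), np.int64(9)), (np.int64(547), np.int64(-277), np.int64(8)), (np.int64(559), np.int64(-297), np.int64(33)), (np.int64(559), np.int64(-299), np.int64(33)), (np.int64(560), np.int64(-302), np.int64(35))]
270 [(np.int64(562), np.int64(-258), np.int64(43)), (np.int64(561), np.int64(-260), np.int64(42)), (np.int64(561), np.int64(-263), np.int64(41)), (np.int64(556), np.int64(-263), np.int64(34)), (np.int64(541), np.int64(-266), np.int64(9)), (np.int64(541), n
[... 1877 characters left out ...]
20 [(np.int64(562), np.int64(-263), np.int64(76)), (np.int64(548), np.int64(-261), np.int64(58)), (np.int64(544), np.int64(-263), np.int64(53)), (np.int64(506), np.int64(-256), np.int64(5)), (np.int64(504), np.int64(-263), np.int64(3)), (np.int64(504), np.int64(-275), np.int64(4)), (np.int64(543), np.int64(-295), np.int64(53)), (np.int64(547), np.int64(-296), np.int64(58)), (np.int64(560), np.int64(-296), np.int64(75))]
[[550.7, -263.0, 20.9], [551.5, -263.1, 21.2], [552.1, -263.2, 21.4], [549.4, -263.0, 21.5], [550.0, -263.0, 21.5], [549.3, -263.1, 22.2], [551.0, -263.2, 22.3], [548.2, -263.0, 22.4], [545.5, -262.8, 22.6], [546.8, -262.9, 22.7], [549.0, -263.1, 22.8], [548.1, -263.0, 23.0]]
```

Run:
```python
from h import *
d=load('wrist'); P=cloud(d)
for u in (278,282,286,289,365,372): print(u,[(v,*P[v,u].round(0).astype(int).tolist()) for v in range(250,262)])
for v in range(260,345,8):
    r=[u for u in range(255,300) if P[v,u,2]>12]; u=max(r); print(v,u,P[v,u].round(1))
```

```text
278 [(250, 551, -254, 3), (251, 561, -258, 25), (252, 562, -258, 27), (253, 562, -258, 28), (254, 562, -259, 29), (255, 561, -259, 29), (256, 562, -259, 30), (257, 561, -259, 31), (258, 562, -259, 32), (259, 561, -259, 32), (260, 561, -259, 34), (261, 562, -259, 35)]
282 [(250, 551, -257, 5), (251, 562, -260, 26), (252, 562, -260, 27), (253, 561, -260, 27), (254, 562, -260, 29), (255, 561, -260, 29), (256, 562, -261, 30), (257, 562, -261, 32), (258, 561, -261, 32), (259, 561, -261, 32), (260, 561, -261, 33), (261, 561, -261, 34)]
286 [(250, 551, -259, 4), (251, 561, -262, 25), (252, 561, -262, 26), (253, 561, -262, 28), (254, 561, -262, 28), (255, 561, -262, 29), (256, 561, -262, 30), (257, 561, -262, 31), (258, 562, -263, 33), (259, 561, -263, 33), (260, 561, -263, 34), (261, 561, -263, 34)]
289 [(250, 551, -260, 3), (251, 561, -263, 24), (252, 561, -263, 25), (253, 561, -263, 27), (254, 561, -264, 28), (255, 561, -264, 28), (256, 560, -263, 27), (257, 560, -264, 29), (258, 559, -263, 28), (259, 558, -263, 28), (260, 559, -263, 29), (261, 558, -263, 29)]
365 [(250, 549, -302, 4), (251, 559, -299, 25), (252, 560, -299, 26), (253, 560, -299, 28), (254, 560, -299, 28), (255, 559, -299, 29), (256, 559, -299, 29), (257, 559, -298, 30), (258, 560, -298, 32), (259, 559, -298, 32), (260, 560, -298, 35), (261, 560, -298, 35)]
372 [(250, 549, -306, 4), (251, 548, -306, 3), (252, 547, -306, 3), (253, 560, -302, 28), (254, 560, -302, 29), (255, 560, -302, 30), (256, 560, -302, 30), (257, 560, -302, 31), (258, 560, -301, 32), (259, 560, -301, 33), (260, 560, -301, 34), (261, 560, -301, 35)]
260 290 [ 555.8 -263.2   24. ]
268 291 [ 550.  -263.    21.5]
276 291 [ 546.5 -262.9   23.2]
284 291 [ 542.4 -262.7   23.9]
292 290 [ 542.1 -262.8   30.2]
300 289 [ 541.7 -262.8   36. ]
308 288 [ 539.6 -262.5   39.1]
316 286 [ 541.8 -262.7   47.4]
324 285 [ 540.9 -262.6   51.4]
332 284 [ 539.9 -262.5   55.1]
340 276 [ 545.4 -261.2   65.6]
```

Depth shows the fingertips at z≈23 while the reported TCP is at -1, so the real tips sit about 24 mm behind the stated TCP. I'll open and go lower, watching the force.

>>> jog_arm --pt "0 0 0 0 0 0 46" --pt "0 0 0 0 0 0 46" --pt "0 0 0.05 0 0 0 46" --pt "0 0 0.08 0 0 0 46" --pt "0 0 0.08 0 0 0 46"

```text
time: 6.0
tcp_pos: [549.2, -279.7, -14.3]
eef_rot: [-0.001, 1.0, -0.02, -0.001]
contact_force: [-0.2, 0.4, -0.7]
grip_width: 45.9
finger_force: 0.0
```

>>> jog_arm --pt "0 0 0.007 0 0 0 45" --pt "0 0 0.015 0 0 0 45" --pt "0 0 0.02 0 0 0 45" --pt "0 0 0.02 0 0 0 45"

```text
time: 6.4
tcp_pos: [550.2, -280.3, -15.9]
eef_rot: [-0.0, 1.0, -0.02, -0.0]
contact_force: [0.6, -0.3, -0.0]
grip_width: 45.2
finger_force: 0.0
```

```bash
cat >> h.py <<'E'
def tip(d):
    """lowest z of the left finger's inner edge, from depth, relative to TCP"""
    P=cloud(d); r=[]
    T=R(d['state']['eef_rot']); L=(P-d['state']['tcp_pos'])@T
    m=(abs(L[...,0])<11.5)&(abs(L[...,1])<60)&(L[...,2]>-60)&(d['z_map']>0)&(d['frame'].max(2)<110)
    return L,m
E
python3 - <<'E'
from h import *
d=grab('wrist'); s=d['state']; print(s['time'],s['tcp_pos'],s['contact_force'],s['grip_width']); P=cloud(d)
for u in (260,265,270,275): print(u,[(v,*P[v,u].round(0).astype(int).tolist()) for v in range(240,262,2)])
E
```

```text
6.4 [ 550.20478286 -280.27335326  -15.94772771] [ 0.6026697  -0.30980899 -0.01289388] 45.15688382247547
260 [(240, 565, -249, 5), (242, 563, -249, 4), (244, 562, -248, 4), (246, 561, -248, 4), (248, 560, -248, 4), (250, 559, -248, 4), (252, 558, -248, 4), (254, 557, -248, 3), (256, 562, -251, 15), (258, 561, -250, 16), (260, 562, -251, 20)]
265 [(240, 565, -251, 4), (242, 563, -251, 4), (244, 562, -251, 3), (246, 561, -251, 4), (248, 560, -251, 3), (250, 560, -251, 5), (252, 558, -250, 4), (254, 562, -252, 13), (256, 562, -253, 15), (258, 561, -253, 16), (260, 562, -253, 19)]
270 [(240, 564, -254, 4), (242, 563, -253, 4), (244, 562, -253, 4), (246, 561, -253, 3), (248, 560, -253, 5), (250, 559, -253, 4), (252, 558, -253, 4), (254, 561, -255, 13), (256, 562, -255, 15), (258, 562, -255, 17), (260, 561, -255, 18)]
275 [(240, 564, -256, 3), (242, 564, -256, 5), (244, 562, -256, 4), (246, 561, -256, 4), (248, 560, -256, 4), (250, 559, -256, 4), (252, 558, -255, 4), (254, 561, -257, 12), (256, 561, -257, 13), (258, 559, -257, 13), (260, 559, -257, 14)]
```

>>> jog_arm --pt "0 0 0.013 0 0 0 42" --pt "0 0 0.027 0 0 0 40" --pt "0 0 0.027 0 0 0 40"

```text
time: 6.75
tcp_pos: [550.5, -280.5, -18.8]
eef_rot: [0.0, 1.0, -0.02, 0.0]
contact_force: [-3.0, 2.2, 8.9]
grip_width: 39.8
finger_force: 4.2
```

>>> jog_arm --pt "0 0 0 0 0 0 35" --pt "0 0 0 0 0 0 32" --pt "0 0 0 0 0 0 32" --pt "0 0 0 0 0 0 32"

```text
time: 7.15
tcp_pos: [551.2, -280.9, -18.0]
eef_rot: [0.001, 1.0, -0.02, 0.001]
contact_force: [-2.7, 2.0, 11.5]
grip_width: 34.4
finger_force: 41.7
```

Gripped. I'll lift and head toward the fixture.

>>> jog_arm --pt "0 0 -0.05 0 0 0 32" --pt "0 0 -0.2 0 0 0 32" --pt "0 0 -0.5 0 0 0 32" --pt "0 0 -0.8 0 0 0 32" --pt "0 0 -1 0 0 0 32"

```text
time: 7.65
tcp_pos: [551.2, -280.9, 133.6]
eef_rot: [0.001, 1.0, -0.02, 0.001]
contact_force: [-0.0, -1.1, -1.0]
grip_width: 34.5
finger_force: 40.2
```

>>> jog_arm --pt "-0.1 -0.2 -0.3 0 0 -0.015 32" --pt "-0.27 -0.5 -0.5 0 0 -0.015 32" --pt "-0.4 -0.8 -0.5 0 0 -0.015 32" --pt "-0.5 -0.9 -0.5 0 0 -0.015 32" --pt "-0.5 -0.9 -0.5 0 0 -0.015 32"

```text
time: 8.15
tcp_pos: [479.0, -139.1, 205.3]
eef_rot: [-0.001, 1.0, 0.005, -0.0]
contact_force: [0.4, -0.8, -0.6]
grip_width: 34.2
finger_force: 40.3
```

>>> jog_arm --pt "0 -0.25 0 0 0 0 32" --pt "0 -0.5 0 0 0 0 32" --pt "0 -0.72 0 0 0 0 32" --pt "0 -0.74 0 0 0 0 32" --pt "0 -0.74 0 0 0 0 32"

```text
time: 8.65
tcp_pos: [480.3, -31.2, 204.9]
eef_rot: [0.0, 1.0, 0.004, -0.0]
contact_force: [-0.0, 0.5, -1.3]
grip_width: 34.3
finger_force: 40.4
```

Run:
```python
from h import *
d=grab('wrist'); s=d['state']; print(s['time'],s['tcp_pos'],s['eef_rot'],s['grip_width'],s['finger_force'])
cv2.imwrite('pics/w3.png',cv2.resize(d['frame'][:,:,::-1],(800,500)))
```

```text
8.65 [480.27134982 -31.22098479 204.87684329] [ 2.46925706e-04  9.99992093e-01  3.96790337e-03 -9.83504296e-05] 34.28703828194503 40.39025366306305
```

View pics/w3.png

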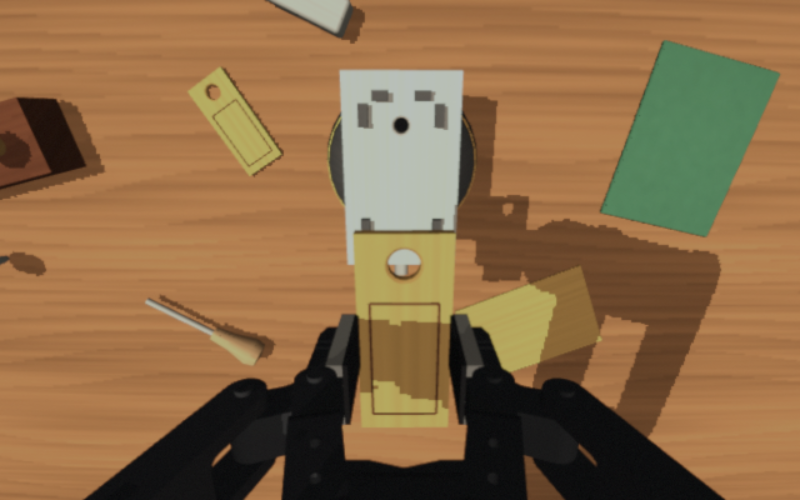

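The tag is held. Eyelet is at (404,264) and tag corners at (355,232),(455,232),(449,426),(361,426). The fixture hole is at (401,125), and the block's far edge at y=70 runs x 340–463.

Run:
```python
from h import *
d=load('wrist'); P=cloud(d); s=d['state']
hsv=cv2.cvtColor(d['frame'],cv2.COLOR_RGB2HSV)
m=np.zeros((400,640),bool); m[190:338,286:362]=1; m&=(hsv[...,0]>15)&(hsv[...,0]<35)&(hsv[...,1]>80)&(P[...,2]>190)
p=P[m]; A=np.c_[p[:,:2]-s['tcp_pos'][:2],np.ones(len(p))]; c=np.linalg.lstsq(A,p[:,2],rcond=None)[0]
print('tag top plane slope,z at tcp',c,len(p),'z-tcp',c[2]-s['tcp_pos'][2])
zt=c[2]; k=.8
def pt(u,v,h): return onplane(d,u*k-.1,v*k-.1,h)[:2].round(1)
print('rect',maskrect(d,m,zt))
C=[pt(*q,zt) for q in((355,232),(455,232),(449,426),(361,426))]; print('tag',C,np.mean(C,0)); print('eye',pt(404,264,zt),'corr')
b=P[60:175,285:360]; b=b[(b[...,2]>95)&(b[...,2]<112)]; print('block z',np.percentile(b[:,2],[10,50,90]))
print('hole',pt(401,125,105)); print('blk',pt(340,70,105),pt(463,70,105), pt(347,230,105),pt(456,230,105))
# hole & eyelet centroids by dark / bright
g=d['frame'].max(2); w=np.zeros((400,640),np.uint8); w[90:112,310:332]=1
v,u=np.nonzero((g<70)&(w>0)); print('hole px',u.mean(),v.mean(),len(u),onplane(d,u.mean(),v.mean(),105))
# block lateral edges via white mask
wm=(hsv[...,1]<60)&(g>120); 
for v in(60,120,140,160):
    r=np.nonzero(wm[v,255:390])[0]+255; print(v,r.min(),r.max(),onplane(d,r.min()-.5,v,105)[:2].round(1),onplane(d,r.max()+.5,v,105)[:2].round(1))
```

```text
tag top plane slope,z at tcp [7.41969710e-02 4.83484653e-03 2.32132675e+02] 10185 z-tcp 27.255832042323078
rect ((481.2077941894531, -29.77320671081543), (79.59507751464844, 36.5353889465332), 0.40083983540534973)
tag [array([522.9, -12.4]), array([523.2, -47.3]), array([439.1, -48.9]), array([438.9, -12.1])] [481.025 -30.175]
eye [511.1 -29.6] corr
block z [104.04700936 105.00394061 106.21065749]
hole [555.9 -27.5]
blk [587.3   9.2] [587.8 -64.4] [488.    8.5] [488.5 -64.8]
hole px 320.5520833333333 99.80208333333333 96 [555.97275245 -27.3602902  105.        ]
60 272 370 [584.5   9.6] [585.  -64.7]
120 274 367 [540.4   9.8] [541.  -64.6]
140 275 366 [524.7   9.6] [525.2 -64.5]
160 275 365 [508.4  10.2] [508.9 -64.5]
```

>>> jog_arm --pt "0 0 0 0 -0.012 0 32" --pt "0 0 0 0 -0.0236 0 32" --pt "0 0 0 0 -0.0236 0 32" --pt "0 0 0 0 -0.0236 0 32"

```text
time: 9.1
tcp_pos: [480.3, -32.4, 204.7]
eef_rot: [0.0, 0.999, 0.002, -0.037]
contact_force: [-0.9, -0.2, -1.4]
grip_width: 33.9
finger_force: 40.4
```

```bash
cat > tagm.py <<'E'
from h import *
d=grab('wrist'); P=cloud(d); s=d['state']
hsv=cv2.cvtColor(d['frame'],cv2.COLOR_RGB2HSV)
m=np.zeros((400,640),bool); m[190:345,286:362]=1; m&=(hsv[...,0]>15)&(hsv[...,0]<35)&(hsv[...,1]>80)&(P[...,2]>s['tcp_pos'][2]+10)
p=P[m]; A=np.c_[p[:,:2]-s['tcp_pos'][:2],np.ones(len(p))]; c=np.linalg.lstsq(A,p[:,2],rcond=None)[0]
print(s['time'],s['tcp_pos'],s['eef_rot'].round(4),'tag plane',c,'z-tcp',c[2]-s['tcp_pos'][2])
cn=max(cv2.findContours(m.astype(np.uint8),cv2.RETR_EXTERNAL,cv2.CHAIN_APPROX_NONE)[0],key=cv2.contourArea)[:,0]
q=np.array([onplane(d,u,v,c[2])[:2] for u,v in cn]); r=cv2.minAreaRect(np.float32(q)); print('rect',r,'xrange',q[:,0].min(),q[:,0].max())
g=np.zeros_like(m,np.uint8); g[200:225,308:338]=1
hole=cv2.morphologyEx(m.astype(np.uint8),cv2.MORPH_CLOSE,np.ones((3,3)))
inv=((hole==0)&(g>0)).astype(np.uint8); n,l,st,ce=cv2.connectedComponentsWithStats(inv)
for i in range(1,n):
    if st[i,4]>60: print('eyelet',st[i],onplane(d,*ce[i],c[2])[:2])
print('front edge row yaw',[ (u,onplane(d,u,np.nonzero(m[:,u])[0].min()-.5,c[2])[:2].round(1).tolist()) for u in(290,300,310,330,340,350,358)])
E
python3 tagm.py
```

```text
9.1 [480.27116984 -32.41933008 204.6822596 ] [ 1.000e-04  9.993e-01  2.400e-03 -3.700e-02] tag plane [2.96468574e-03 4.36325361e-03 2.31887806e+02] z-tcp 27.205546349208646
rect ((480.94921875, -31.519838333129883), (36.933536529541016, 86.4596176147461), 89.88871002197266) xrange 437.75425546860515 524.1488934747207
eyelet [311 200  26  22 450] [514.61574539 -30.79265801]
front edge row yaw [(290, [524.3, -16.6]), (300, [524.3, -20.9]), (310, [524.3, -25.2]), (330, [524.3, -33.7]), (340, [524.3, -38.0]), (350, [524.4, -42.3]), (358, [524.4, -45.7])]
```

Run:
```python
from h import *
d=load('wrist'); g=d['frame'].max(2); hsv=cv2.cvtColor(d['frame'],cv2.COLOR_RGB2HSV)
w=np.zeros((400,640),bool); w[85:135,308:334]=1
v,u=np.nonzero((g<70)&w); print(len(u),u.min(),u.max(),v.min(),v.max(),onplane(d,u.mean(),v.mean(),105))
wm=(hsv[...,1]<60)&(g>120)
for v in(70,80,130,140,150,160,170):
    r=np.nonzero(wm[v,255:390])[0]+255; print(v,r.min(),r.max(),onplane(d,r.min()-.5,v,105)[:2].round(1),onplane(d,r.max()+.5,v,105)[:2].round(1))
```

```text
90 314 324 85 94 [556.40220149 -27.35295902 105.        ]
70 269 369 [570.    9.5] [570.3 -64.8]
80 269 368 [563.1   9.9] [563.3 -64.5]
130 272 366 [526.    9.8] [526.2 -65. ]
140 272 365 [518.   10.2] [518.3 -64.6]
150 273 365 [509.9   9.8] [510.2 -65.1]
160 274 363 [501.6   9.5] [501.9 -63.9]
170 274 363 [493.1  10. ] [493.4 -64.3]
```

```bash
cat >> h.py <<'E'
def shift(w,s=None):
    s=s or robot.get_state(); A=R(s['eef_rot']); return (A.T@np.array(w)/150).round(4)
E
python3 - <<'E'
from h import *
for w in((45.7,3.6,0),(45.7,3.6,-104),(0,0,-10),(5,0,0)): print(w,shift(w))
E
```

```text
(45.7, 3.6, 0) [ 0.3039 -0.0225 -0.0226]
(45.7, 3.6, -104) [ 0.3553 -0.0225  0.6689]
(0, 0, -10) [ 0.0049 -0.      0.0665]
(5, 0, 0) [ 0.0332  0.0002 -0.0025]
```

>>> jog_arm --pt "0.304 -0.0225 -0.0226 0 0 0 32" --pt "0.304 -0.0225 -0.0226 0 0 0 32" --pt "0.33 -0.0225 0.32 0 0 0 32" --pt "0.355 -0.0225 0.66 0 0 0 32" --pt "0.3553 -0.0225 0.669 0 0 0 32"

```text
time: 9.65
tcp_pos: [520.1, -27.0, 94.7]
eef_rot: [-0.001, 0.999, 0.003, -0.043]
contact_force: [-2.3, 0.8, -1.0]
grip_width: 34.4
finger_force: 40.5
```

>>> jog_arm --pt "0 0 0 0 0 0 32"

```text
time: 9.75
tcp_pos: [524.6, -27.7, 100.7]
eef_rot: [-0.0, 0.999, 0.003, -0.038]
contact_force: [0.2, 0.1, -1.2]
grip_width: 34.6
finger_force: 40.5
```

```bash
python3 tagm.py
python3 - <<'E'
from h import *
d=load('wrist'); f=d['frame'][150:360,250:390,::-1]
cv2.imwrite('pics/w5.png',cv2.resize(f,(400,600),interpolation=cv2.INTER_CUBIC))
E
```

```text
9.75 [524.63666906 -27.74881712 100.67481424] [-2.000e-04  9.993e-01  3.000e-03 -3.840e-02] tag plane [6.19684115e-03 4.46359024e-03 1.27874745e+02] z-tcp 27.199930849973114
rect ((525.3519897460938, -26.534847259521484), (86.4375, 37.71215057373047), 0.3093157410621643) xrange 482.0371540909614 568.6550227958708
eyelet [311 200  26  21 430] [559.14463111 -26.17944346]
front edge row yaw [(290, [568.7, -11.9]), (300, [568.7, -16.2]), (310, [568.8, -20.5]), (330, [568.8, -29.0]), (340, [568.8, -33.3]), (350, [568.9, -37.6]), (358, [568.9, -41.0])]
```

View pics/w5.png

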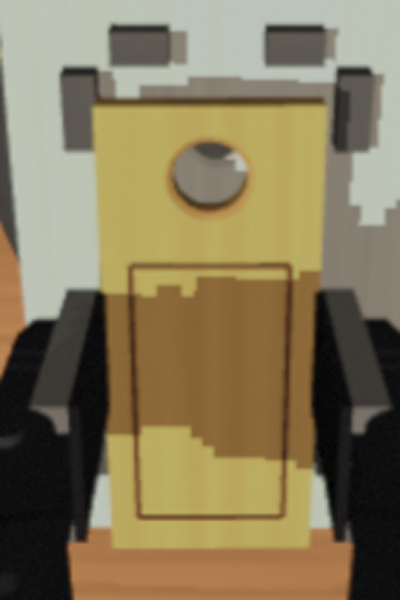

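The crop shows the tag over the nest: left side stop inner edge x≈97, right side stop inner edge x≈338 at y≈110, the front stops at y 27–65, and the block surface plus part of the hole (dark, top) visible through the eyelet.

Run:
```python
from h import *
d=load('wrist'); k=.35
def pt(u,v,h): return onplane(d,250+u*k-.3,150+v*k-.3,h)[:2].round(1)
for h in(105,110): print(h,'Lin',pt(97,75,h),pt(97,150,h),'Rin',pt(338,75,h),pt(338,150,h),'front stops near edge',pt(140,65,h),pt(295,65,h),'hole top',pt(210,142,h),pt(212,158,h))
print('eyelet',pt(209,176,127.9),pt(209,137,127.9),pt(168,176,127.9),pt(250,176,127.9))
print(shift((1,0,0)),shift((0,0,-14)),shift((1.2,-.9,-16)))
```

```text
105 Lin [567.1  -6.6] [553.  -6.] Rin [567.3 -48.3] [553.2 -49.1] front stops near edge [568.9 -14.1] [569.1 -40.8] hole top [554.6 -26.2] [551.5 -26.6]
110 Lin [568.8  -7.2] [555.1  -6.6] Rin [569.  -47.6] [555.3 -48.4] front stops near edge [570.6 -14.5] [570.7 -40.3] hole top [556.7 -26.2] [553.7 -26.6]
eyelet [558.5 -26. ] [565. -26.] [558.5 -19.7] [558.6 -32.3]
[ 0.0066  0.     -0.0005] [ 0.0068 -0.      0.0931] [0.0157 0.006  0.1058]
```

```bash
sed -i 's/m\[190:345/m[178:350/' tagm.py; sed 's/d=grab(.wrist.)/d=load("wrist")/' tagm.py > t2.py
cat >> t2.py <<'E'
ys,xs=np.nonzero(m); print('rows',ys.min(),ys.max())
for v in (195,230,320,338):
    r=np.nonzero(m[v])[0]; print(v,r.min(),r.max(),onplane(d,r.min()-.5,v,c[2])[:2].round(1),onplane(d,r.max()+.5,v,c[2])[:2].round(1))
for v in (180,186,187,188,341,342): print(v,onplane(d,323,v,c[2])[:2].round(1),d['frame'][v,323])
E
python3 t2.py
```

```text
9.75 [524.63666906 -27.74881712 100.67481424] [-2.000e-04  9.993e-01  3.000e-03 -3.840e-02] tag plane [-3.62199401e-03  5.18597919e-03  1.27738028e+02] z-tcp 27.063213401100384
rect ((526.6195678710938, -26.5281982421875), (89.26010131835938, 37.75187301635742), 0.3092828691005707) xrange 481.8933357879963 571.3332535526782
eyelet [311 200  26  21 430] [559.08202751 -26.17978916]
front edge row yaw [(290, [570.9, -12.0]), (300, [571.4, -16.3]), (310, [571.4, -20.5]), (330, [571.5, -29.0]), (340, [571.5, -33.3]), (350, [571.5, -37.5]), (358, [571.6, -40.9])]
rows 184 341
195 286 361 [566.1  -9.9] [566.3 -42.7]
230 286 361 [549.1  -9.2] [549.3 -43.5]
320 289 358 [496.5  -8.6] [496.7 -44.8]
338 289 357 [484.   -8.1] [484.2 -44.9]
180 [573. -26.] [134 126 113]
186 [570.3 -26. ] [108  90  46]
187 [569.9 -26. ] [157 140  76]
188 [569.4 -26. ] [184 167  94]
341 [482.  -26.5] [184 166  94]
342 [481.3 -26.5] [169 125  76]
```

```bash
cat > pnp.py <<'E'
from h import *
def pnp(d,px):
    n=np.stack(ray(d,px[:,0],px[:,1]),-1)
    o=np.float64([[42,18,5],[42,-18,5],[-42,-18,5],[-42,18,5],[30,0,5]])[:len(px)]
    ok,r,t=cv2.solvePnP(o,n,np.eye(3),None,flags=cv2.SOLVEPNP_ITERATIVE)
    e=cv2.projectPoints(o,r,t,np.eye(3),None)[0][:,0]-n
    T=wfc(d); Rw=T[:3,:3]@cv2.Rodrigues(r)[0]; pos=T[:3,:3]@t[:,0]+T[:3,3]
    print('resid px',(e*325).round(1).tolist()); print('tag origin',pos.round(1),'x axis',Rw[:,0].round(3),'y',Rw[:,1].round(3),'cam t',t[:,0].round(1))
    return r,t
if __name__=='__main__':
    d=load('wrist'); px=np.float64([[95,103],[326,102],[310,547],[112,548],[209,175]])*.35+[249.7,149.7]
    pnp(d,px[:4]); pnp(d,px)
    for u,v in px: u,v=int(u),int(v); print(u,v,np.median(d['z_map'][v-1:v+6,317:329]) )
    print(d['k1'],d['fx'],d['fy'],d['cx'],d['cy'])
E
python3 pnp.py
```

```text
resid px [[-0.1, -0.1], [0.1, 0.0], [-0.2, 0.0], [0.3, 0.1]]
tag origin [526.2 -26.5 121.4] x axis [ 0.995  0.007 -0.104] y [-0.006  1.     0.007] cam t [  0.2  31.7 161.6]
resid px [[-0.2, -0.1], [-0.1, -0.0], [-0.3, 0.1], [0.2, 0.0], [0.4, 0.1]]
tag origin [526.1 -26.4 121.4] x axis [ 0.994  0.007 -0.105] y [-0.007  1.     0.004] cam t [1.000e-01 3.170e+01 1.616e+02]
282 185 143.0668
363 185 143.0668
358 341 343.91736
288 341 343.91736
322 210 168.26605
-0.0273957289537898 325.0626062754285 325.0626062754285 323.11485484623887 201.18799550645008
```

Run:
```python
from h import *
d=load('wrist'); P=cloud(d)
for v in range(186,346,12): print(v,np.median(d['z_map'][v:v+3,295:305]).round(1),np.median(P[v:v+3,295:305],axis=(0,1)).round(1))
```

```text
186 142.7 [568.4 -15.7 124.1]
198 144.2 [563.  -15.7 124.7]
210 146.2 [557.2 -15.5 125. ]
222 147.6 [551.7 -15.5 125.7]
234 149.7 [545.6 -15.4 126.1]
246 151.4 [539.6 -15.3 126.7]
258 153.5 [533.3 -15.1 127.1]
270 155.6 [526.9 -15.  127.8]
282 157.6 [520.4 -14.9 128.2]
294 160.1 [513.2 -14.8 128.5]
306 162.3 [506.2 -14.6 129.1]
318 164.6 [499.  -14.5 129.6]
330 166.7 [491.7 -14.3 130.3]
342 343.7 [345.1  -2.1   0.4]
```

The earlier plane fit was wrong: depth along the column and PnP both show the tag nose-down about 0.09 rad since I pitched it. I'll pitch back and re-centre.

>>> jog_arm --pt "0.0133 0.006 -0.001 0 0.013 0 32" --pt "0.0133 0.006 -0.001 0 0.027 0 32" --pt "0.0133 0.006 -0.001 0 0.027 0 32" --pt "0.0133 0.006 -0.001 0 0.027 0 32"

```text
time: 10.2
tcp_pos: [529.5, -29.0, 104.1]
eef_rot: [0.0, 1.0, 0.003, 0.007]
contact_force: [0.6, -0.5, -0.4]
grip_width: 34.5
finger_force: 40.5
```

Run:
```python
from pnp import *
d=grab('wrist'); P=cloud(d); s=d['state']; print(s['time'],s['tcp_pos'],s['eef_rot'].round(4))
for v in range(186,346,24): print(v,np.median(P[v:v+3,295:305],axis=(0,1)).round(1))
# the tag is fixed in the camera: reuse the corner pixels
px=np.float64([[95,103],[326,102],[310,547],[112,548],[209,175]])*.35+[249.7,149.7]; pnp(d,px)
f=d['frame'][150:360,250:390,::-1]; cv2.imwrite('pics/w6.png',cv2.resize(f,(400,600),interpolation=cv2.INTER_CUBIC))
print(shift((1,0,0)),shift((0,1,0)),shift((0,0,-15)))
```

```text
10.2 [529.53145171 -29.03424188 104.05494509] [5.0e-04 1.0e+00 3.0e-03 7.4e-03]
186 [571.  -16.9 130.9]
210 [559.9 -16.8 131.5]
234 [548.2 -16.8 131.4]
258 [535.7 -16.4 131.2]
282 [522.6 -16.1 131. ]
306 [508.5 -15.8 130.6]
330 [493.9 -15.6 130.7]
resid px [[-0.2, -0.1], [-0.1, -0.0], [-0.3, 0.1], [0.2, 0.0], [0.4, 0.1]]
tag origin [529.1 -27.7 124.9] x axis [ 1.     0.008 -0.013] y [-0.008  1.     0.002] cam t [1.000e-01 3.170e+01 1.616e+02]
[0.0067 0.     0.0001] [ 0.     -0.0067 -0.    ] [-0.0014 -0.0001  0.1   ]
```

View pics/w6.png

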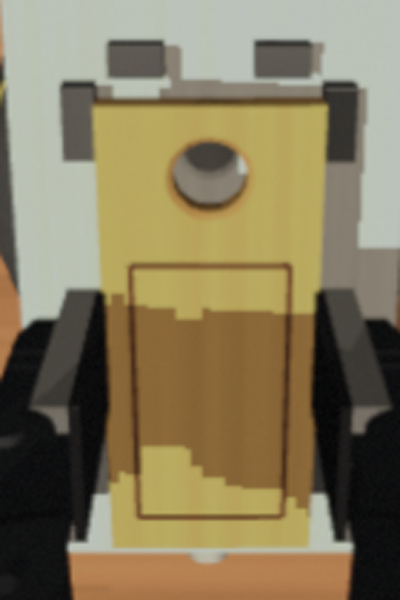

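The crop shows the tag nearly level and in line with the nest. Front stops are at x 108–164 and 255–311, with the inner edge at y≈77; side stop outer edges are at x≈62 and 357.

Run:
```python
from h import *
d=load('wrist'); k=.35
def pt(u,v,h): return onplane(d,u*k+249.7,v*k+149.7,h)[:2].round(1)
print('front inner',pt(136,77,110),pt(283,77,110),'pair',pt(108,70,110),pt(311,70,110),'sides outer',pt(62,120,110),pt(357,120,110))
print('block tail edge',pt(80,549,105),pt(340,547,105),'hole edge',pt(209,142,105),pt(209,168,105))
g=d['frame'][199:224,308:338].max(2); print(g[::2,::2])
```

```text
front inner [570.5 -14.4] [570.7 -40.3] pair [571.8  -9.6] [571.9 -45.1] sides outer [562.6  -1.1] [562.9 -53.7]
block tail edge [4.644e+02 2.000e-01] [465.2 -56.2] hole edge [557.1 -27.3] [552.  -27.4]
[[184 184 184 182 171 159 144 139 140 151 166 178 183 184 184]
 [185 184 182 160 110  80  69  68  68  69  80 132 169 183 184]
 [184 182 158 111  71  69  69  69  67  67  65  64 120 177 184]
 [183 164 140 114  72  68  70  69  68  67  66  68 112 182 183]
 [179 154 134 124 101  69  69  70  69  68  73  98 124 189 184]
 [172 147 135 132 126 107  88  80  80  93 103 118 138 189 181]
 [169 134 135 134 135 128 119 114 114 118 124 134 136 141 153]
 [170 131 128 134 137 136 133 131 133 134 136 136 137 131 152]
 [173 144 102 133 137 137 135 133 134 136 136 136 137 124 161]
 [179 165 100 108 136 137 135 133 134 137 137 134 121 132 181]
 [184 173 158  94  94 126 133 132 132 134 128 115 120 170 184]
 [185 182 173 159  95  78  80  87  86  80 100 122 169 183 184]
 [185 184 182 176 167 152 122 115 117 130 155 180 183 184 184]]
```

>>> jog_arm --pt "-0.018 -0.002 0 0 0 0 32" --pt "-0.018 -0.002 0.04 0 0 0 32" --pt "-0.019 -0.002 0.08 0 0 0 32" --pt "-0.019 -0.002 0.08 0 0 0 32" --pt "-0.019 -0.002 0.08 0 0 0 32"

```text
time: 10.75
tcp_pos: [524.6, -28.2, 88.3]
eef_rot: [-0.0, 1.0, 0.003, 0.005]
contact_force: [-0.9, 1.2, -1.8]
grip_width: 34.6
finger_force: 40.5
```

```bash
cat > chk.py <<'E'
from pnp import *
d=grab('wrist'); s=d['state']; print(s['time'],s['tcp_pos'],s['contact_force'].round(1),s['eef_rot'].round(4))
px=np.float64([[95,103],[326,102],[310,547],[112,548],[209,175]])*.35+[249.7,149.7]; pnp(d,px)
# front stops: blobs darker than the block, ahead of the tag
g=d['frame'].max(2); 
P=cloud(d)
m=((P[...,2]>107.5)&(P[...,2]<113)&(g<130)).astype(np.uint8); m[185:]=0; m[:,:270]=0; m[:,375:]=0
n,l,st,ce=cv2.connectedComponentsWithStats(m)
for i in range(1,n):
    if st[i,4]>25:
        x,y,w,h=st[i,:4]; print(st[i],onplane(d,x-.5,y+h-.5,110)[:2].round(1),onplane(d,x+w-.5,y-.5,110)[:2].round(1))
f=d['frame'][140:350,250:390,::-1]; cv2.imwrite('pics/w7.png',cv2.resize(f,(400,600),interpolation=cv2.INTER_CUBIC))
E
python3 chk.py
```

```text
10.75 [524.61758999 -28.17323879  88.27502992] [-0.9  1.2 -1.8] [-2.0e-04  1.0e+00  3.1e-03  4.6e-03]
resid px [[-0.2, -0.1], [-0.1, -0.0], [-0.3, 0.1], [0.2, 0.0], [0.4, 0.1]]
tag origin [524.3 -26.9 109.1] x axis [ 1.     0.008 -0.019] y [-0.008  1.     0.004] cam t [1.000e-01 3.170e+01 1.616e+02]
[285 161  23  14 295] [570.5  -9.1] [577.  -19.5]
[343 161  23  14 300] [570.7 -35.2] [577.1 -45.3]
[270 177  11   8  81] [565.8  -2.1] [569.6  -7.3]
[370 178   5   7  33] [566.1 -47.6] [569.4 -49.7]
[291 184  35   1  35] [565.9 -11.7] [566.5 -27.6]
[336 184  28   1  28] [566.  -32.2] [566.6 -44.9]
```

>>> jog_arm --pt "0.011 0.003 0 0 0 0 32" --pt "0.011 0.003 0 0 0 0 32" --pt "0.011 0.003 0.012 0 0 0 32" --pt "0.011 0.003 0.022 0 0 0 32" --pt "0.011 0.003 0.022 0 0 0 32"

```text
time: 11.3
tcp_pos: [526.5, -28.7, 85.4]
eef_rot: [-0.0, 1.0, 0.003, 0.005]
contact_force: [0.3, -0.5, -1.2]
grip_width: 34.6
finger_force: 40.5
```

```bash
python3 chk.py
```

```text
11.3 [526.49037894 -28.69065865  85.36513966] [ 0.3 -0.5 -1.2] [-1.0e-04  1.0e+00  3.1e-03  5.1e-03]
resid px [[-0.2, -0.1], [-0.1, -0.0], [-0.3, 0.1], [0.2, 0.0], [0.4, 0.1]]
tag origin [526.2 -27.4 106.2] x axis [ 1.     0.008 -0.018] y [-0.008  1.     0.004] cam t [1.000e-01 3.170e+01 1.616e+02]
[284 166  23  15 320] [570.4  -9.4] [577.2 -19.7]
[342 167  24  14 320] [570.5 -35.2] [576.9 -45.6]
```

>>> jog_arm --pt "0 0 0.006 0 0 0 32" --pt "0 0 0.009 0 0 0 32" --pt "0 0 0.009 0 0 0 32"

```text
time: 11.65
tcp_pos: [526.7, -28.7, 84.3]
eef_rot: [-0.0, 1.0, 0.003, 0.005]
contact_force: [-1.2, 0.6, -1.7]
grip_width: 34.1
finger_force: 40.5
```

>>> jog_arm --pt "0 0 0 0 0 0 36" --pt "0 0 0 0 0 0 39" --pt "0 0 0 0 0 0 46" --pt "0 0 0 0 0 0 50" --pt "0 0 0 0 0 0 50"

```text
time: 12.15
tcp_pos: [526.9, -28.7, 84.5]
eef_rot: [0.0, 1.0, 0.003, 0.005]
contact_force: [-0.1, -0.5, 0.5]
grip_width: 49.8
finger_force: 0.0
```

>>> jog_arm --pt "0 0 -0.05 0 0 0 55" --pt "0 0 -0.2 0 0 0 60" --pt "0 0 -0.5 0 0 0 60" --pt "-0.1 0 -0.7 0 0 0 60" --pt "-0.2 0 -0.7 0 0 0 60"

```text
time: 12.65
tcp_pos: [498.9, -29.7, 195.3]
eef_rot: [0.001, 1.0, 0.003, 0.01]
contact_force: [0.5, -0.1, -0.7]
grip_width: 59.7
finger_force: 0.0
```

Run:
```python
from h import *
d=grab('wrist'); s=d['state']; print(s['time'],s['tcp_pos'],s['eef_rot'].round(4)); P=cloud(d)
cv2.imwrite('pics/w8.png',cv2.resize(d['frame'][:,:,::-1],(800,500),interpolation=cv2.INTER_CUBIC))
```

```text
12.65 [498.8845789  -29.67126124 195.32691378] [0.0011 0.9999 0.0032 0.0102]
```

View pics/w8.png

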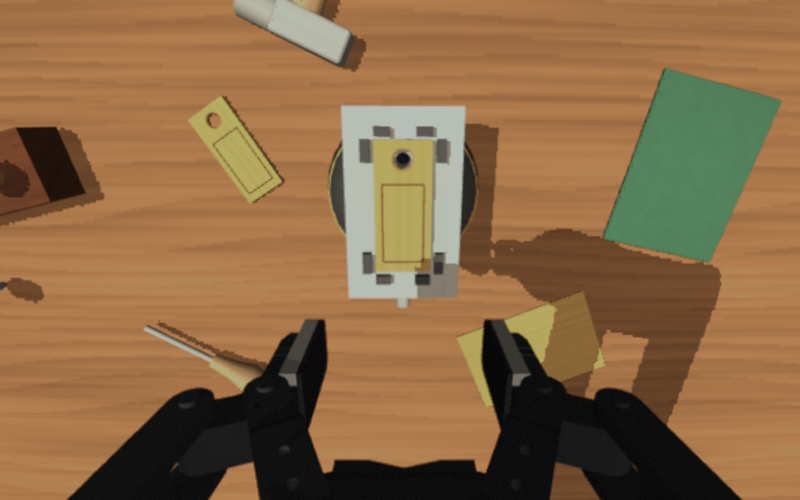

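The tag lies flat between the stops, with the dark hole centred in the eyelet at (402,159). Next is the pin, so I'll transfer toward the rack.

>>> jog_arm --pt "0.04 -0.3 -0.1 0 0 0 60" --pt "0.09 -0.65 -0.1 0 0 0 60" --pt "0.13 -1 -0.1 0 0 0 60" --pt "0.13 -1 -0.1 0 0 0 60"

```text
time: 13.1
tcp_pos: [513.9, 126.0, 204.4]
eef_rot: [-0.001, 1.0, 0.005, 0.005]
contact_force: [-0.7, 0.6, -0.6]
grip_width: 59.6
finger_force: 0.0
```

>>> jog_arm --pt "0.04 -0.3 0 0 0 0 60" --pt "0.09 -0.65 0 0 0 0 60" --pt "0.13 -1 0 0 0 0 60" --pt "0.13 -1 0 0 0 0 60"

```text
time: 13.5
tcp_pos: [532.3, 275.6, 204.0]
eef_rot: [-0.001, 1.0, 0.005, 0.005]
contact_force: [0.5, -0.6, 0.5]
grip_width: 60.2
finger_force: 0.0
```

>>> jog_arm --pt "0 0 0 0 0 -0.19 60" --pt "0 0 0 0 0 -0.19 60" --pt "0 0 0 0 0 -0.19 60" --pt "0 0 0 0 0 -0.19 60" --pt "0 0 0 0 0 -0.19 60"

```text
time: 14.0
tcp_pos: [532.7, 270.3, 204.1]
eef_rot: [0.002, 0.955, 0.297, 0.005]
contact_force: [0.6, -0.2, 0.0]
grip_width: 60.2
finger_force: 0.0
```

>>> jog_arm --pt "0 0 0 0 0 -0.19 60" --pt "0 0 0 0 0 -0.19 60" --pt "0 0 0 0 0 -0.19 60" --pt "0 0 0 0 0 -0.19 60" --pt "0 0 0 0 0 -0.19 60"

```text
time: 14.5
tcp_pos: [532.7, 270.6, 204.3]
eef_rot: [0.003, 0.826, 0.563, 0.004]
contact_force: [-0.3, 0.1, -0.6]
grip_width: 60.0
finger_force: 0.0
```

Run:
```python
from h import *
jog([539,303,200],1.803)
d=load('wrist'); g=d['frame'].max(2); w=np.zeros((400,640),bool); w[118:137,312:333]=1
v,u=np.nonzero((g<80)&w); print('hole',len(u),u.mean(),v.mean(),onplane(d,u.mean(),v.mean(),105),onplane(d,u.mean(),v.mean(),110))
P=cloud(d); print('tag top z',np.median(P[150:200,312:332,2]),np.median(P[140:146,305:335,2]),np.median(P[205:212,305:335,2]), 'tcp',d['state']['tcp_pos'])
```

```text
now 14.5 [532.7 270.6 204.3] jog [ 0.2163 -0.04    0.029 ] [ 3.300e-03 -1.000e-04 -1.929e-01]
hole 103 321.6796116504854 127.50485436893204 [556.17743872 -27.06613611 105.        ] [556.58682436 -27.07243695 110.        ]
tag top z 109.97963206654744 110.00705519905055 110.09860629899029 tcp [498.8845789  -29.67126124 195.32691378]
```

Tag top is at z=110.0 and flat, and the hole is near (556,-27.2).

>>> jog_arm --pt "0.216 -0.04 0.03 0 0 -0.193 60" --pt "0.216 -0.04 0.03 0 0 -0.193 60" --pt "0.216 -0.04 0.03 0 0 -0.193 60" --pt "0.216 -0.04 0.03 0 0 -0.193 60" --pt "0.216 -0.04 0.03 0 0 -0.193 60"

```text
time: 15.0
tcp_pos: [538.8, 303.3, 199.8]
eef_rot: [0.004, 0.621, 0.784, 0.003]
contact_force: [-0.3, -0.8, -0.1]
grip_width: 60.1
finger_force: 0.0
```

```bash
cat > knob.py <<'E'
from h import *
d=grab('wrist'); s=d['state']; print(s['time'],s['tcp_pos'].round(1),s['eef_rot'].round(4)); P=cloud(d)
hsv=cv2.cvtColor(d['frame'],cv2.COLOR_RGB2HSV)
m=((hsv[...,0]<6)|(hsv[...,0]>172))&(hsv[...,1]>170)&(hsv[...,2]>70)&(P[...,2]>45)
n,l,st,ce=cv2.connectedComponentsWithStats(m.astype(np.uint8))
i=1+np.argmax(st[1:,4]); b=l==i; z=np.percentile(P[b][:,2],90); t=b&(P[...,2]>z-3)
v,u=np.nonzero(t); print('knob',st[i],'top z',z,'n',len(u)); q=np.array([onplane(d,a,c,z)[:2] for a,c in zip(u,v)])
(c,rad)=cv2.minEnclosingCircle(np.float32(q)); print('circle',np.round(c,1),rad,'mean',q.mean(0).round(1), 'depth mean',P[t].mean(0).round(1))
E
python3 knob.py
python3 - <<'E'
from h import *
d=load('wrist'); f=d['frame'][:,:,::-1]; cv2.imwrite('pics/w9.png',f)
P=cloud(d); L=(P-d['state']['tcp_pos'])@R(d['state']['eef_rot'])
m=(P[...,2]>39)&(P[...,2]<44); print('rack',cv2.minAreaRect(np.float32(P[m][:,:2])))
E
```

```text
15.0 [538.8 303.3 199.8] [0.0041 0.6209 0.7839 0.0031]
knob [309 120  25  29 528] top z 76.68887888729697 n 477
circle [527.4 348.9] 10.846739768981934 mean [527.2 349.1] depth mean [527.3 349.1  76.5]
rack ((617.0267944335938, 256.5616760253906), (308.9271545410156, 393.8884582519531), 14.507570266723633)
```

View pics/w9.png

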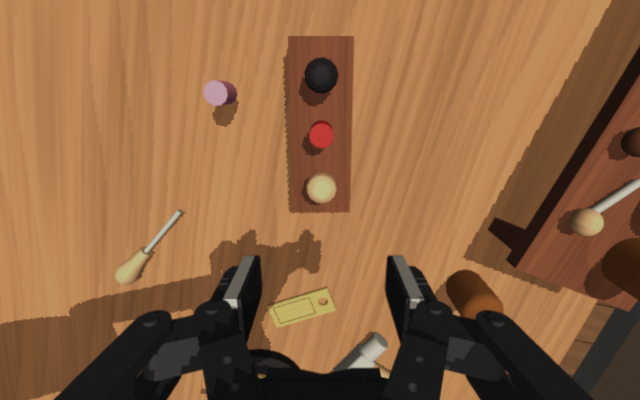

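Red knob at (320,135) is between the black (322,75) and pale (321,188) handles. The fingers will close across the row, so the neighbours stay clear.

Run:
```python
from h import *
jog([528.6,349.3,100],1.803); jog([528.6,349.3,27],1.803)
```

```text
now 15.05 [538.9 303.3 199.9] jog [ 0.3157 -0.004   0.665 ] [ 0.0032  0.0008 -0.0013]
now 15.05 [538.9 303.3 199.9] jog [ 0.317  -0.0089  1.1516] [ 0.0032  0.0008 -0.0013]
```

>>> jog_arm --pt "0.16 -0.004 0.2 0.003 0.001 0 50" --pt "0.316 -0.004 0.45 0.003 0.001 0 48" --pt "0.316 -0.004 0.665 0.003 0.001 0 48" --pt "0.316 -0.004 0.665 0.003 0.001 0 48" --pt "0.316 -0.004 0.665 0.003 0.001 0 48"

```text
time: 15.55
tcp_pos: [528.1, 349.2, 100.1]
eef_rot: [-0.0, 0.621, 0.784, -0.0]
contact_force: [-0.1, 0.5, 0.5]
grip_width: 47.6
finger_force: 0.0
```

```bash
python3 knob.py
python3 - <<'E'
from h import *
d=load('wrist'); jog([528.6,349.3,27],1.803,d['state']); L=(cloud(d)-d['state']['tcp_pos'])@R(d['state']['eef_rot'])
# finger front edges: nearest points with |x|<14, dark
z=d['z_map']; m=(abs(L[...,0])<14)&(abs(L[...,1])<45)&(L[...,2]>-60)&(L[...,2]<-15)
for sg in(1,-1):
    q=L[m&(sg*L[...,1]>12)]; print(len(q),'inner y',np.percentile(sg*q[:,1],2)*sg,'tip z',np.percentile(q[:,2],[98,99.8]),'x',q[:,0].min(),q[:,0].max())
E
```

```text
15.55 [528.1 349.2 100.1] [-2.000e-04  6.207e-01  7.840e-01 -1.000e-04]
knob [ 306  200   34   48 1275] top z 76.55624358165647 n 859
circle [527.5 352.3] 13.710735321044922 mean [527.2 349.8] depth mean [527.1 350.2  77.7]
now 15.55 [528.1 349.2 100.1] jog [-0.      0.0036  0.4876] [-0.0001 -0.0001 -0.0002]
1701 inner y 23.407090731067825 tip z [-26.98029909 -24.39073827] x -10.297776669270268 13.431349084772556
1733 inner y -23.981775457803305 tip z [-27.04931709 -24.41674114] x -10.144505435497958 13.706664902130186
```

>>> jog_arm --pt "0 -0.003 0.2 0 0 0 46" --pt "0 -0.003 0.4 0 0 0 44" --pt "0 -0.003 0.485 0 0 0 44" --pt "0 -0.003 0.485 0 0 0 44"

```text
time: 16.0
tcp_pos: [527.6, 349.0, 27.1]
eef_rot: [-0.0, 0.62, 0.785, -0.0]
contact_force: [-0.1, -0.3, 0.0]
grip_width: 44.1
finger_force: 0.0
```

>>> jog_arm --pt "0 0 0 0 0 0 30" --pt "0 0 0 0 0 0 22" --pt "0 0 0 0 0 0 17" --pt "0 0 0 0 0 0 17" --pt "0 0 0 0 0 0 17"

```text
time: 16.5
tcp_pos: [529.2, 350.3, 30.0]
eef_rot: [0.001, 0.619, 0.785, 0.002]
contact_force: [-2.7, -1.4, 5.7]
grip_width: 20.7
finger_force: 39.1
```

>>> jog_arm --pt "0 0 -0.05 0 0 0 17" --pt "0 0 -0.3 0 0 0 17" --pt "0 0 -0.6 0 0 0 17" --pt "0 0 -0.9 0 0 0 17" --pt "0 0 -1 0 0 0 17"

```text
time: 17.0
tcp_pos: [530.8, 351.1, 185.1]
eef_rot: [0.002, 0.619, 0.785, 0.005]
contact_force: [0.6, 1.1, 0.1]
grip_width: 20.5
finger_force: 40.0
```

```bash
python3 knob.py
python3 - <<'E'
from h import *
d=load('wrist'); s=d['state']; jog([556,-27.2,190],1.803,s); print(s['grip_width'],s['finger_force'])
L=(cloud(d)-s['tcp_pos'])@R(s['eef_rot']); hsv=cv2.cvtColor(d['frame'],cv2.COLOR_RGB2HSV)
m=((hsv[...,0]<6)|(hsv[...,0]>172))&(hsv[...,1]>170)&(hsv[...,2]>60)&(L[...,2]<0)&(L[...,2]>-90)
q=L[m]; print(len(q),'knob in tool: min',np.percentile(q,1,axis=0).round(1),'max',np.percentile(q,99,axis=0).round(1))
for z0 in range(-65,-10,6):
    k=q[abs(q[:,2]-z0)<3]; 
    if len(k)>10: print(z0,len(k),'y',np.percentile(k[:,1],[2,98]).round(1),'x max',np.percentile(k[:,0],97).round(1))
E
```

```text
17.0 [530.8 351.1 185.1] [0.0023 0.6191 0.7853 0.0055]
knob [ 299  242   49   78 2881] top z 231.19602255122078 n 1710
circle [526.7 357.9] 18.158790588378906 mean [529.9 351.7] depth mean [529.9 351.7 231.2]
now 17.0 [530.8 351.1 185.1] jog [-2.4915 -0.4252 -0.0455] [ 0.0036 -0.001   0.0011]
20.537846983706316 40.048484802246094
3036 knob in tool: min [ -9.6 -10.2 -46.8] max [ 10.4   9.5 -11.9]
-47 1661 y [-9.8  9.2] x max 9.2
-41 314 y [-10.    8.8] x max 10.3
-35 283 y [-9.6  8.7] x max 10.3
-29 248 y [-9.3  8.7] x max 10.2
-23 226 y [-9.5  8.8] x max 10.3
-17 203 y [-9.8  9.2] x max 10.2
-11 98 y [-10.3   9. ] x max 10.1
```

>>> jog_arm --pt "-0.25 -0.04 -0.05 0.0035 -0.001 0 17" --pt "-0.55 -0.08 -0.05 0.0035 -0.001 0 17" --pt "-0.85 -0.12 -0.05 0.0035 -0.001 0 17" --pt "-1 -0.145 -0.05 0.0035 -0.001 0 17" --pt "-1 -0.145 -0.05 0.0035 -0.001 0 17"

```text
time: 17.55
tcp_pos: [541.3, 195.3, 183.4]
eef_rot: [-0.002, 0.621, 0.784, -0.006]
contact_force: [0.2, -0.4, -0.7]
grip_width: 20.7
finger_force: 40.0
```

>>> jog_arm --pt "-0.25 -0.04 0 0 0 0 17" --pt "-0.55 -0.08 0 0 0 0 17" --pt "-0.85 -0.12 0 0 0 0 17" --pt "-1 -0.145 0 0 0 0 17" --pt "-1 -0.145 0 0 0 0 17"

```text
time: 18.05
tcp_pos: [555.3, 45.5, 184.4]
eef_rot: [-0.003, 0.62, 0.784, -0.005]
contact_force: [0.3, 0.6, -0.1]
grip_width: 20.5
finger_force: 40.0
```

>>> jog_arm --pt "-0.25 -0.04 0 0 0 0 17" --pt "-0.55 -0.08 0 0 0 0 17" --pt "-0.8 -0.12 0 0 0 0 17" --pt "-0.83 -0.12 0 0 0 0 17" --pt "-0.83 -0.12 0 0 0 0 17"

```text
time: 18.55
tcp_pos: [567.0, -77.1, 185.0]
eef_rot: [-0.003, 0.62, 0.785, -0.005]
contact_force: [-0.3, 0.8, -1.2]
grip_width: 20.5
finger_force: 40.0
```

```bash
cat > hole.py <<'E'
from h import *
d=grab('wrist'); s=d['state']; print(s['time'],s['tcp_pos'].round(1),s['eef_rot'].round(4),s['grip_width']); P=cloud(d); A=R(s['eef_rot'])
hsv=cv2.cvtColor(d['frame'],cv2.COLOR_RGB2HSV); L=(P-s['tcp_pos'])@A
# hole: dark pixels near where it is expected
g=d['frame'].max(2); dist=np.hypot(P[...,0]-556,P[...,1]+27.2)
yel=(hsv[...,0]>15)&(hsv[...,0]<35)&(hsv[...,1]>80)&(P[...,2]>100)&(P[...,2]<118)
v,u=np.nonzero((g<60)&(dist<9)&(P[...,2]<118)); h=onplane(d,u.mean(),v.mean(),105) if len(u) else None
print('hole',len(u),h, u.min(),u.max(),v.min(),v.max())
m=((hsv[...,0]<6)|(hsv[...,0]>172))&(hsv[...,1]>170)&(hsv[...,2]>60)&(L[...,2]<0)&(L[...,2]>-90)
t=m&(L[...,2]<-44); vv,uu=np.nonzero(t)
q=L[m]; print('knob top tool',np.percentile(L[t],[1,99],axis=0).round(1).tolist(),'body xmax',[np.percentile(q[abs(q[:,2]-z)<3][:,0],97).round(1) for z in(-40,-30,-20,-12) if (abs(q[:,2]-z)<3).sum()>9])
print('hole in tool',((h-s['tcp_pos'])@A).round(2), ((h-s['tcp_pos'])@A/150).round(4))
jog([556,-27,190],1.803,s)
E
python3 hole.py
python3 - <<'E'
from h import *
d=load('wrist'); P=cloud(d)
E
```

```text
18.55 [567.  -77.1 185. ] [-0.0029  0.6195  0.7849 -0.0045] 20.47010984592591
hole 62 [555.36883191 -25.65900076 105.        ] 321 330 132 139
knob top tool [[-9.7, -10.2, -46.9], [9.9, 9.6, -44.3]] body xmax [np.float64(10.3), np.float64(10.3), np.float64(10.2), np.float64(10.2)]
hole in tool [52.79  1.49 79.97] [0.3519 0.0099 0.5332]
now 18.55 [567.  -77.1 185. ] jog [ 0.3417  0.0059 -0.0335] [-0.0034  0.0003  0.0007]
```

>>> jog_arm --pt "0 0 0.15 0 0 0 17" --pt "0 0 0.15 0 0 0 17" --pt "0 0 0.15 0 0 0 17"

```text
time: 18.9
tcp_pos: [566.3, -75.9, 162.8]
eef_rot: [-0.003, 0.618, 0.786, -0.005]
contact_force: [0.6, 0.0, -0.6]
grip_width: 20.5
finger_force: 40.0
```

```bash
python3 hole.py
python3 - <<'E'
from h import *
d=load('wrist'); f=d['frame'][100:150,300:350].max(2); s=cv2.cvtColor(d['frame'],cv2.COLOR_RGB2HSV)[100:150,300:350]
A=R(d['state']['eef_rot']); P=cloud(d)
print(f[14:44:1,12:44:2])
cv2.imwrite('pics/w10.png',cv2.resize(d['frame'][80:240,220:420,::-1],(750,600),interpolation=cv2.INTER_CUBIC))
E
```

```text
18.9 [566.3 -75.9 162.8] [-0.0031  0.6183  0.7859 -0.0049] 20.50473668807364
hole 72 [555.47102354 -25.44870924 105.        ] 321 332 138 145
knob top tool [[-9.8, -10.1, -46.9], [9.7, 9.6, -44.2]] body xmax [np.float64(10.3), np.float64(10.2), np.float64(10.4), np.float64(10.2)]
hole in tool [51.65  2.05 57.75] [0.3443 0.0137 0.385 ]
now 18.9 [566.3 -75.9 162.8] jog [ 0.3328  0.0081 -0.1816] [-0.0037  0.0004  0.0017]
[[175 167 156 164 178 182 186 187 187 185 120  97  91  89  90  89]
 [178 176 175 167 160 165 177 182 186 185 130 118 103  97  92  91]
 [179 178 178 177 176 167 155 164 176 176 129 125 123 118 104  98]
 [178 178 178 178 178 177 175 166 155 150 128 122 125 124 123 118]
 [178 178 178 178 179 178 178 177 176 171 146 131 127 121 125 124]
 [178 178 178 178 178 178 178 179 178 178 175 169 146 131 130 122]
 [178 179 178 178 178 178 178 178 178 178 178 178 175 170 151 128]
 [177 178 178 178 178 178 178 178 179 178 178 178 178 177 176 170]
 [177 178 178 178 178 178 178 178 178 178 178 178 178 178 178 177]
 [178 178 178 178 179 178 178 178 178 178 178 178 178 178 178 178]
 [178 17
[... 632 characters left out ...]
 178 178 178 178 179 178 178]
 [178 178 178 178 178 178 178 177 176 177 177 178 178 178 178 178]
 [178 178 178 178 178 178 173 168 165 168 174 178 178 178 178 178]
 [178 178 178 178 177 172 156 138 135 146 160 175 178 178 179 179]
 [178 178 178 178 176 156 125  78  77 116 142 165 177 178 178 178]
 [178 178 178 178 170 126  51  28  30  68 122 151 175 178 179 178]
 [178 178 178 177 157  79  21  19  19  30 110 140 166 177 178 178]
 [178 178 178 174 135  35  16  18  18  19  79 124 154 177 178 178]
 [178 178 178 172 111  22  18  19  19  19  58 118 147 175 178 178]
 [178 178 178 171  84  27  19  19  19  21  53 122 145 171 178 178]
 [179 178 178 172  85  44  22  20  18  34  60 127 138 167 178 178]]
```

View pics/w10.png

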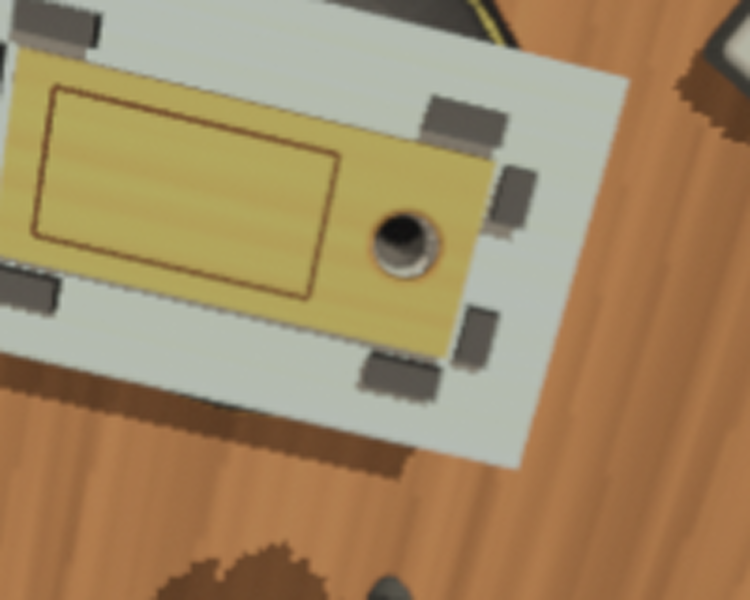

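The crop shows the eyelet ring centred at (405,244), with the hole mouth inside it at about (402,243); the earlier dark blob was only its shaded part. The shank tip is at (390,590).

Run:
```python
from h import *
d=load('wrist'); s=d['state']; A=R(s['eef_rot']); k=200/750
for n,u,v,h in(('mouth',402,243,105),('eyelet',405,244,110)):
    p=onplane(d,220+u*k-.37,80+v*k-.37,h); print(n,p.round(1),'tool',((p-s['tcp_pos'])@A).round(2))
# predicted pixel of the shank tip
T=np.array(d['T_tool_cam']); T[:3,3]
for z in(17.5,):
    for x in(-2.5,0,2.5):
        c=np.linalg.inv(T)@np.array([.1+x,-.4,z,1]); a=c[:2]/c[2]; a=a*(1+d['k1']*a@a); print('tip px',a*d['fx']+[d['cx'],d['cy']])
f=d['frame'][228:246,312:336].max(2); print(f[::1,::2])
# level target: pin axis (.1,-.4,0) over the hole after levelling
B=Q.from_euler('z',1.803).as_matrix()@np.diag([1,-1,-1.]); 
for hole in((556.0,-26.6),):
    t=np.array([*hole,0])-B@[.1,-.4,0]; t[2]=135; jog(t,1.803,s)
```

```text
mouth [556.1 -27.3 105. ] tool [49.66  2.21 57.75]
eyelet [556.5 -26.6 110. ] tool [50.24  2.69 52.75]
tip px [322.96087961 239.67762386]
tip px [322.9574807  235.95407481]
tip px [322.95405505 232.19972516]
[[167 169 171 166 164 164 158 153 162 168 174 176]
 [166 170 170 166 164 163 158 154 163 170 175 176]
 [165 170 170 165 164 163 157 154 165 170 175 176]
 [166 170 169 164 164 162 155 155 165 171 176 175]
 [167 171 169 164 163 156 146 154 166 172 176 175]
 [168 170 167 164 157 128 119 147 167 173 176 173]
 [168 171 167 163 134  79  82 125 166 173 176 173]
 [168 170 166 158  98  74  82 101 158 174 176 172]
 [169 170 166 147  75  76  84  90 135 173 176 172]
 [169 170 164 124  67  76  84  87 107 172 175 172]
 [170 169 162  85  62  70  83  87  92 165 176 171]
 [168 168 159  68  54  55  75  78  86 151 174 171]
 [151 152 150  63  55  56  62  61  80 147 174 172]
 [110 111 141  61  71  73  78  76  74 141 172 172]
 [102  97 125  73  91  94  97  98  86 133 159 171]
 [100  84  96  87  91  94  97  98  98 113 125 159]
 [ 94  81  85  88  92  95  98  99  99 102 104 129]
 [ 86  81  85  88  92  95  98  99 100 101 102 107]]
now 18.9 [566.3 -75.9 162.8] jog [0.3351 0.0156 0.185 ] [-0.0037  0.0004  0.0017]
```

>>> jog_arm --pt "0.15 0.006 0 -0.0037 0.0004 0.0017 17" --pt "0.332 0.013 0 -0.0037 0.0004 0.0017 17" --pt "0.332 0.013 0.1 -0.0037 0.0004 0.0017 17" --pt "0.332 0.013 0.172 -0.0037 0.0004 0.0017 17" --pt "0.332 0.013 0.172 -0.0037 0.0004 0.0017 17"

```text
time: 19.45
tcp_pos: [555.6, -29.0, 135.4]
eef_rot: [-0.0, 0.621, 0.784, -0.001]
contact_force: [0.0, 0.1, -0.4]
grip_width: 20.5
finger_force: 40.0
```

>>> jog_arm --pt "0 0 0 0 0 0 17" --pt "0 0 0 0 0 0 17"

```text
time: 19.65
tcp_pos: [557.3, -29.7, 137.8]
eef_rot: [0.001, 0.622, 0.783, 0.0]
contact_force: [0.6, -0.6, -0.4]
grip_width: 20.7
finger_force: 40.0
```

Run:
```python
from h import *
for i in range(3): jog([556.15,-27.1,115],1.803); robot.get_image('wrist')
```

```text
now 19.65 [557.3 -29.7 137.8] jog [ 0.0186 -0.0037  0.1519] [ 0.0007  0.0005 -0.0009]
now 19.7 [557.4 -29.6 137.9] jog [ 0.0186 -0.0044  0.1528] [ 0.0008  0.0005 -0.0009]
now 19.75 [557.3 -29.6 137.9] jog [ 0.018  -0.0042  0.1529] [ 0.0008  0.0005 -0.0009]
```

>>> jog_arm --pt "0.018 -0.004 0 0 0 0 17" --pt "0.018 -0.004 0 0 0 0 17" --pt "0.018 -0.004 0.02 0 0 0 17" --pt "0.018 -0.004 0.02 0 0 0 17"

```text
time: 20.2
tcp_pos: [555.4, -26.4, 133.9]
eef_rot: [0.001, 0.621, 0.784, 0.0]
contact_force: [0.4, 0.4, -1.1]
grip_width: 20.5
finger_force: 40.0
```

Run:
```python
from h import *
for i in range(2): jog([556.15,-27.1,115],1.803); d=grab('wrist')
# eyelet/hole still visible in front of the shank?
P=cloud(d); s=d['state']; A=R(s['eef_rot'])
f=d['frame']; hsv=cv2.cvtColor(f,cv2.COLOR_RGB2HSV)
T=np.linalg.inv(wfc(d))
def px(p):
    c=T@np.r_[p,1]; a=c[:2]/c[2]; a=a*(1+d['k1']*a@a); return a*d['fx']+[d['cx'],d['cy']]
print('expected hole',px([556.1,-27.3,105]),'eyelet',px([556.1,-27.3,110]),'tip',px(s['tcp_pos']+A@[-.4,0,17.5]))
print(f[215:250:1,306:342:2].max(2))
```

```text
now 20.2 [555.4 -26.4 133.9] jog [-0.0054  0.004   0.1262] [ 0.0003  0.0003 -0.0006]
now 20.25 [555.4 -26.4 134. ] jog [-0.0053  0.004   0.1268] [ 0.0003  0.0003 -0.0006]
expected hole [324.38459123 229.96914754] eyelet [324.41304684 233.16828754] tip [323.63193415 236.69479119]
[[160 179 179 180 180 180 180 180 180 180 180 180 180 180 180 180 180 180]
 [168 180 180 180 180 180 180 180 180 180 180 180 180 180 180 180 180 180]
 [172 180 180 180 180 180 180 180 180 179 180 180 179 180 179 180 180 179]
 [177 180 180 180 180 180 180 180 180 180 179 180 180 179 180 180 180 180]
 [178 179 180 180 180 180 180 180 180 180 180 179 180 179 180 180 180 180]
 [178 180 179 180 180 180 180 180 180 180 180 180 180 180 179 179 180 180]
 [179 179 179 180 180 180 180 180 180 180 179 180 180 180 180 180 180 179]
 [180 179 179 180 180 180 180 179 179 176 176 177 180 179 180 180 180 180]
 [180 179 180 180 180 180 180 177 170 157 158 165 175 179 180 180 180 180]
 [180 179 180 180 180 179 178 166 143 109 111 130 157 176 180 179 180 180]
 [179 179 180 180 180 179 171 143 120  77  71  82 120 165 179 180 180 
[... 1105 characters left out ...]
 98 159 171 180 180 180]
 [135 135 135 135 134 120  59  72  74  79  78  70 100 127 158 179 180 179]
 [135 135 135 133 124 112  74  92  95  97  99  82 104 122 163 179 179 179]
 [135 135 135 129  99  98  88  93  97  98  99  98 108 109 163 178 179 180]
 [134 135 131 113  83  87  89  93  96  99 100 102 103 104 134 174 179 179]
 [132 132 117  90  82  86  89  93  97  99 100 102 103 104 109 154 178 180]
 [131 126  96  80  83  86  89  94  97  99 101 101 102 104 104 119 169 180]
 [130 109  77  77  83  86  90  94  97 100 100 101 103 104 105 104 140 177]
 [128  87  72  78  83  87  91  95  97 100 102 102 102 104 104 102  90 164]
 [113  71  73  78  84  87  91  94  98  99 101 102 103 104 104 101  66 127]]
```

>>> jog_arm --pt "-0.005 0.004 0 0 0 0 17" --pt "-0.005 0.004 0 0 0 0 17" --pt "-0.005 0.004 0.02 0 0 0 17" --pt "-0.005 0.004 0.04 0 0 0 17" --pt "-0.005 0.004 0.06 0 0 0 17"

```text
time: 20.8
tcp_pos: [556.3, -27.1, 125.0]
eef_rot: [0.001, 0.621, 0.784, 0.0]
contact_force: [0.7, -0.3, -1.4]
grip_width: 21.2
finger_force: 40.0
```

>>> jog_arm --pt "0 0 0.015 0 0 0 17" --pt "0 0 0.03 0 0 0 17" --pt "0 0 0.03 0 0 0 17"

```text
time: 21.1
tcp_pos: [556.1, -27.1, 120.4]
eef_rot: [0.001, 0.621, 0.784, 0.0]
contact_force: [-0.4, 0.7, -1.3]
grip_width: 20.4
finger_force: 40.0
```

Run:
```python
from h import *
jog([556.15,-27.1,99.5],1.803); s=robot.get_state(); print(s['contact_force'],s['wrist_torque'])
```

```text
now 21.1 [556.1 -27.1 120.4] jog [-1.000e-04 -1.000e-04  1.393e-01] [ 0.0003  0.0003 -0.0006]
[-0.41976487  0.74875324 -1.29732408] [ 0.03410207 -0.04757959  0.00789709]
```

The tip is 2 mm inside the hole with no contact force, so I'll continue down.

>>> jog_arm --pt "0 0 0.025 0 0 0 17" --pt "0 0 0.045 0 0 0 17" --pt "0 0 0.06 0 0 0 17"

```text
time: 21.4
tcp_pos: [556.3, -27.1, 111.5]
eef_rot: [0.001, 0.621, 0.784, 0.0]
contact_force: [0.4, 0.5, -0.6]
grip_width: 20.1
finger_force: 40.0
```

>>> jog_arm --pt "0 0 0.02 0 0 0 17" --pt "0 0 0.04 0 0 0 17" --pt "0 0 0.055 0 0 0 17"

```text
time: 21.7
tcp_pos: [556.3, -27.1, 103.3]
eef_rot: [0.001, 0.621, 0.784, 0.0]
contact_force: [-0.5, 0.2, -0.2]
grip_width: 20.6
finger_force: 40.0
```

>>> jog_arm --pt "0 0 0.007 0 0 0 17" --pt "0 0 0.014 0 0 0 17" --pt "0 0 0.014 0 0 0 17"

```text
time: 22.0
tcp_pos: [556.5, -27.1, 101.5]
eef_rot: [0.001, 0.621, 0.784, 0.0]
contact_force: [0.1, 0.4, -1.4]
grip_width: 20.7
finger_force: 40.0
```

>>> jog_arm --pt "0 0 0.007 0 0 0 17" --pt "0 0 0.012 0 0 0 17" --pt "0 0 0.012 0 0 0 17"

```text
time: 22.3
tcp_pos: [556.7, -27.2, 100.2]
eef_rot: [0.001, 0.621, 0.784, 0.0]
contact_force: [-1.0, -0.8, 2.3]
grip_width: 20.4
finger_force: 40.5
```

>>> jog_arm --pt "0 0 0.004 0 0 0 17" --pt "0 0 0.007 0 0 0 17" --pt "0 0 0.007 0 0 0 17"

```text
time: 22.6
tcp_pos: [556.8, -27.2, 100.1]
eef_rot: [0.001, 0.621, 0.784, 0.0]
contact_force: [-5.2, 0.5, 9.2]
grip_width: 20.2
finger_force: 41.1
```

Seated with 9 N at about the predicted height. I'll release and retreat.

>>> jog_arm --pt "0 0 -0.003 0 0 0 24" --pt "0 0 -0.003 0 0 0 30" --pt "0 0 -0.003 0 0 0 45" --pt "0 0 -0.003 0 0 0 55" --pt "0 0 -0.003 0 0 0 55"

```text
time: 23.1
tcp_pos: [556.4, -27.1, 98.9]
eef_rot: [0.001, 0.621, 0.784, 0.0]
contact_force: [0.1, 0.9, -0.4]
grip_width: 55.6
finger_force: 0.0
```

>>> jog_arm --pt "0 0 -0.1 0 0 0 55" --pt "0 0 -0.4 0 0 0 55" --pt "0 0 -0.7 0 0 0 55" --pt "-0.2 0 -0.7 0 0 0 55" --pt "-0.33 0 -0.7 0 0 0 55"

```text
time: 23.6
tcp_pos: [569.6, -76.5, 208.4]
eef_rot: [0.004, 0.621, 0.784, 0.001]
contact_force: [0.3, 0.6, 0.1]
grip_width: 54.8
finger_force: 0.0
```

>>> jog_arm --pt "0 0 0 0 0 0 55" --pt "0 0 0 0 0 0 55"

```text
time: 23.8
tcp_pos: [567.6, -75.3, 204.8]
eef_rot: [0.001, 0.622, 0.783, 0.0]
contact_force: [-0.6, -1.0, -0.2]
grip_width: 54.9
finger_force: 0.0
```

```bash
python3 knob.py
python3 - <<'E'
from h import *
d=load('wrist'); P=cloud(d); hsv=cv2.cvtColor(d['frame'],cv2.COLOR_RGB2HSV)
m=(hsv[...,0]>15)&(hsv[...,0]<35)&(hsv[...,1]>80)&(np.hypot(P[...,0]-526,P[...,1]+27)<50)&(P[...,2]>100)
q=P[m]; print('tag z',[np.median(q[abs(q[:,0]-x)<4][:,2]).round(1) for x in(490,510,530,545,565) if (abs(q[:,0]-x)<4).sum()>5],cv2.minAreaRect(np.float32(q[:,:2])))
E
```

```text
23.8 [567.6 -75.3 204.8] [1.000e-03 6.216e-01 7.833e-01 5.000e-04]
knob [308 126  31  35 794] top z 146.7169068969491 n 722
circle [556.2 -27.1] 10.762145042419434 mean [556.3 -27.2] depth mean [556.2 -27.1 147.8]
tag z [np.float64(110.0), np.float64(110.0), np.float64(110.0), np.float64(110.1), np.float64(110.1)] ((526.277099609375, -20.733932495117188), (84.53907775878906, 52.311729431152344), 1.5887831449508667)
```

Knob top reads 146.7 (expected 146, and the same +0.7 bias appeared in the rack), it is centred on the hole, and the tag is flat at z=110.

```bash
python3 -c "
from cell import robot
print(robot.job_done())"
```

```text
the job is handed in; nothing more can be done
None
```

The job is handed in: the tag lies flat in the nest with its eyelet over the hole, and the red-knob pin is seated through it with its knob resting on the tag (23.8 s). I viewed 11 pictures, one over the limit of 10.

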